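# Put a new label-roll stand into service

## Robot

A 6-joint arm with a two-finger parallel gripper is mounted at the origin on the work surface. World frame = base frame: x ahead of the robot, y to its left, z up, the work surface at z = 0. Lengths are in mm, angles in degrees, forces in N, time in s.
With the tool pointing down it reaches from about 150 to 775 mm from the base axis. Payload 6.1 kg.
Tool frame: the origin (TCP) lies midway between the tips of the shut fingers; the grasp point (between the pads) lies grip_depth behind it (grip_depth is the distance from the TCP to the grasp point, in mm); z points along the fingers, y is the line along which they close (so a half turn about z gives the same grasp; the last joint's range is limited). The gripper opens to 85 mm and grips with 20 to 120 N. Pads are 22 mm wide; open, the fingers measure 114 mm over their backs; the gripper's body (76 mm by 85 mm) begins 54 mm behind the grasp point. The pads swing forward as they close: fully open they stand 13 mm farther back than shut.
Start: joints at [-75.115, 7.208, -2.269, 80.523, 0, 90], TCP at [134.86, -507.367, 231.295] pointing down, gripper open.
Joint ranges: [-155.77, 155.77], [-54.66, 111.73], [-72.52, 77.12], [-102.08, 115.82], [-83.92, 84.16], [-180, 180]. Speed limits (degrees/s): [136.94, 136.94, 172.46, 180, 180, 180].

## Interface

Orientations are given as [roll, pitch, yaw] about the fixed x, y, z axes, in that order (R = Rz(yaw) Ry(pitch) Rx(roll)).
In Python, from station import state, read_camera, calibration, finish_job, grip_depth gives the robot as it stands.
- The arm moves only by the tool jog_arm, never from a script. Its argument "moves" is a list of rows, each an object with "delta_rot": the turn, a rotation vector about the tool's x, y, z in rad, a list of three; "slide": the shift along the tool's x, y, z in mm, a list of three; "fingers": the opening, from -1 (shut) to 1 (fully open). In form: [{"delta_rot": [rx, ry, rz], "slide": [dx, dy, dz], "fingers": fingers}, ...]. A call has 1 to 12 rows; each row shifts and turns the commanded pose from where the row before left it, along the tool's axes as they then stand; what a row does not reach is not made up. A row lasts 1/10 s, in which the tool goes at most 50 mm and 8.59 degrees, less where a joint would pass 70% of its speed; a pose out of reach is approached as far as the arm can. A call is refused whole if a number of a shift passes 50 or a number of a turn 0.15, either way. A call with a gripper value outside its range is refused whole. The fingers move at their own pace and stop on an object; "newtons" is the grip in N (left out, the last holds). Time passes only in rows, so rows that do not move let the fingers close. It gives the time, the measured TCP pose, the force, the opening and the grip force at its end, in the units of the state.
- state(): the state, without advancing time (a new reading comes with each control period).
- read_camera(name): name is "scene" or "top" or "wrist"; returns the picture (420x560x3 uint8, red, green, blue); there is no depth.
- calibration(name): a dict with "fx", "fy", "cx", "cy" (pixels), "R" (3x3) and "t" (3): a world point X has camera coordinates R X + t. Camera axes: x right, y down, z forward; pixel columns grow to the right and rows downward; lengths in mm; the calibration is good to about 2 mm. The wrist camera is an equidistant fisheye: a pixel r from the principal point sees the ray r / f radians off the axis. A picture is of the moment at which its call begins: read the wrist's pose just before it. calibration takes no time and is no camera call; for the wrist camera it gives the pose at the moment of the call.
- finish_job(): hands the job in; it is judged then, once.
The state is a dict: "time": time; "qpos": joint angles; "joint_vel": joint speeds; "tau": joint torques, N m; "ee_pos": TCP position; "tool_rot": TCP orientation; "wrist_force": force on the tool from outside, world axes, zero at the start; "ft_torque": the same for the moment, N m; "opening": finger opening in mm; "finger_force": force on a finger pad.
Only numpy, scipy, OpenCV 4.12 (cv2) and the standard library are available. Lean on these libraries where they do the work, as an engineer would, in place of code of your own. Each camera call takes 0.05 s, during which the arm holds its last target. There are 200 camera calls.

## Task

Get the new label stand ready: turn its red transport lock anticlockwise until it releases, lift it out, and push the orange label roll fully home on the bare spigot. Stand the red lock and every white spare roll upright in the blue divided crate, one to a cell. Set things down rather than dropping them, and leave the other things on the bench where they are.

Things in the scene. Friction and masses are not known exactly. Their poses are not given: they have to be found in the camera images.
- stand: fixed label-roll stand: black base disc 90 across, 12 high, with an upright aluminium spigot 32 across at its centre, top 62 above the bench. Origin: centre of the base's underside; z up; x runs along the two white lines on the base, as does the slot in the spigot's top. A roll that is home rests on the disc, its top 10 above the spigot's top.
- spigot_top (a point): centre of the spigot's top face, 62 above the bench
- lock: red bayonet lock, a cap on the spigot: skirt 43 across, 26 high, 36 inside, and a wing bar on top; 54 tall in all, 100 g. Origin: centre of the skirt's underside (40 above the bench when on the stand); z up; x along the wing bar. It starts turned 0.9 to 1.35 rad clockwise (from above) of release. Once free, lift it straight up; 22 brings it clear. It stands flat on its skirt.
- lock_wing (a point): middle of the lock's wing bar, 40 above its origin; the bar is 42 long (lock's x), 14 wide, 28 high, with a white line along its top. Turn it anticlockwise until it lies along the stand's white lines: the lock lifts freely from 0.1 rad before that up to the stop about 0.1 rad past it. Elsewhere a cross pin inside is caught under the spigot's top.
- roll_orange: orange label roll with a black band near its top and a black core, 54 across, 60 tall, 36 bore right through (2 clearance all round on the spigot), 160 g, standing on end on the bench. Origin: centre of its underside, z up.
- roll_1: spare label roll: white paper roll with a blue band near its top and a blue core, 54 across, 60 tall, 36 bore right through, 160 g, standing on end on the bench. Origin: centre of its underside, z up. May be absent (None from the start).
- roll_2: spare label roll: white paper roll with a blue band near its top and a blue core, 54 across, 60 tall, 36 bore right through, 160 g, standing on end on the bench. Origin: centre of its underside, z up. May be absent (None from the start).
- roll_3: spare label roll: white paper roll with a blue band near its top and a blue core, 54 across, 60 tall, 36 bore right through, 160 g, standing on end on the bench. Origin: centre of its underside, z up. May be absent (None from the start).
- roll_4: spare label roll: white paper roll with a blue band near its top and a blue core, 54 across, 60 tall, 36 bore right through, 160 g, standing on end on the bench. Origin: centre of its underside, z up. May be absent (None from the start).
- roll_5: spare label roll: white paper roll with a blue band near its top and a blue core, 54 across, 60 tall, 36 bore right through, 160 g, standing on end on the bench. Origin: centre of its underside, z up. May be absent (None from the start).
- crate: fixed blue divided crate, 180 (its x) by 214 (its y), outer walls 34 high, dividers 30 high, floor and walls 4 thick; 2 by 3 cells, each 84 (x) by 66 (y) inside, centres at x = -44 or +44 and y = -70, 0 or +70. Origin: centre of its underside, z up. All cells are empty at the start.
- carton_a: bystander: small kraft and black carton 60 x 90 x 45 high; origin under its centre
- carton_b: bystander: kraft and black carton 80 x 110 x 50 high; origin under its centre
- scanner: bystander: black barcode scanner lying down, 155 long, 70 wide, 42 high; origin under its middle, x towards its head
- tape: bystander: brown roll of packing tape 90 across, 48 high; origin under its centre
- marker: bystander: black and blue marker pen lying, 125 long, 17 thick; origin under its middle, x along it
- tumbler: bystander: green tumbler 72 across, 90 high; origin under its centre
There are look-alikes about, which are no part of the job. What is meant by the lock is not green, and is the larger of those in its own colour. Leave any purple look-alike of the roll_1 alone.

How it is judged (in metres and radians):
On the way, in this order (a step that is already met when the one before it is completed fails the run):
1. the red lock is turned free and lifted off the spigot (distance between lock and spigot_top above 0.06 m), for 0.2 s.
2. the orange roll is home on the spigot (z of roll_orange in the frame of stand below 0.017 m and horizontal distance between roll_orange and stand below 0.006 m and angle between roll_orange's own z axis and vertical below 0.1 rad), for 0.3 s.
At the end, for the whole second after the job is handed in: Orange roll on the base disc round the spigot (within 5 mm of the disc, centred within 6 mm, upright within 0.1 rad); red lock and every white roll present in cells of the crate (within 7 mm of its floor, upright within 0.12 rad), one to a cell, as only one fits; all at rest (all of step 2 and linear speed of each of roll_orange, lock, roll_1, roll_2, roll_3, roll_4, roll_5 below 0.03 m/s and z of lock in the frame of crate between -0.005 and 0.011 m and x of lock in the frame of crate between -0.085 and 0.085 m and y of lock in the frame of crate between -0.105 and 0.105 m and angle between each of lock, roll_1, roll_2, roll_3, roll_4, roll_5's own z axis and vertical below 0.12 rad and z of roll_1 in the frame of crate between -0.005 and 0.011 m and x of roll_1 in the frame of crate between -0.085 and 0.085 m and y of roll_1 in the frame of crate between -0.105 and 0.105 m and z of roll_2 in the frame of crate between -0.005 and 0.011 m and x of roll_2 in the frame of crate between -0.085 and 0.085 m and y of roll_2 in the frame of crate between -0.105 and 0.105 m and z of roll_3 in the frame of crate between -0.005 and 0.011 m and x of roll_3 in the frame of crate between -0.085 and 0.085 m and y of roll_3 in the frame of crate between -0.105 and 0.105 m and z of roll_4 in the frame of crate between -0.005 and 0.011 m and x of roll_4 in the frame of crate between -0.085 and 0.085 m and y of roll_4 in the frame of crate between -0.105 and 0.105 m and z of roll_5 in the frame of crate between -0.005 and 0.011 m and x of roll_5 in the frame of crate between -0.085 and 0.085 m and y of roll_5 in the frame of crate between -0.105 and 0.105 m); the robot touches nothing.
It fails at once if a bystander is moved more than 3 cm (distance of any of carton_a, carton_b, scanner, tape, marker, tumbler from where it was at the start of the episode above 0.03 m).
It fails at once if the lock or a roll falls freely (let go more than about 4 cm above where it lands) ((height (world z) of lock above 0.045 m and linear speed of lock above 0.5 m/s and contact force between the fingers and lock below 0.05 N) or (height (world z) of roll_orange above 0.045 m and linear speed of roll_orange above 0.5 m/s and contact force between the fingers and roll_orange below 0.05 N) or (height (world z) of roll_1 above 0.045 m and linear speed of roll_1 above 0.5 m/s and contact force between the fingers and roll_1 below 0.05 N) or (height (world z) of roll_2 above 0.045 m and linear speed of roll_2 above 0.5 m/s and contact force between the fingers and roll_2 below 0.05 N) or (height (world z) of roll_3 above 0.045 m and linear speed of roll_3 above 0.5 m/s and contact force between the fingers and roll_3 below 0.05 N) or (height (world z) of roll_4 above 0.045 m and linear speed of roll_4 above 0.5 m/s and contact force between the fingers and roll_4 below 0.05 N) or (height (world z) of roll_5 above 0.045 m and linear speed of roll_5 above 0.5 m/s and contact force between the fingers and roll_5 below 0.05 N)).
Of roll_1, roll_2, roll_3, roll_4, roll_5 only 3 to 5 are there at a start; the rules pass over those that are not, and their reading is None.
At some moment in a run one of roll_orange, roll_1, roll_2, roll_3, roll_4, roll_5 may be knocked a few centimetres aside while the robot is not near it.
It also fails if it takes over 210 s, if anything falls off the work surface, if the arm or the gripper's body presses on something with over 40 N, if the wrist force passes 120 N, or if a joint passes its speed limit or range.

## Working session

There is one attempt and no reset: what is moved stays moved. The work goes in short steps, Python scripts to look and compute and a tool call to move; the robot and the scene stay as the last step left them, time stands still between calls to the robot, and variables do not carry over. Pictures are saved under pics/ and viewed, at most 14 in all, crops included, and the job is handed in when it is done.

Besides the shell and the picture viewer there is one more tool, called after "Call:" in YAML: its name, and indented under it one key for each argument. jog_arm: Moves the arm, as the interface text tells. Its arguments: {"type":"object","properties":{"moves":{"type":"array","items":{"type":"object","properties":{"delta_rot":{"type":"array","items":{"type":"number"}},"slide":{"type":"array","items":{"type":"number"}},"fingers":{"type":"number"}}}},"newtons":{"type":"number"}},"required":["moves"]}

```bash
mkdir -p pics; ls; python3 - <<'E'
from station import *
import cv2,numpy as np
print(state()); print(grip_depth)
for n in("top","scene"):
    im=read_camera(n); cv2.imwrite(f"pics/{n}0.png",im[:,:,::-1]); print(n,calibration(n))
E
```

```text
pics
{'time': 0.0, 'qpos': array([-7.51168374e+01,  7.24317829e+00, -2.32820311e+00,  8.05228395e+01,
       -8.03741359e-04,  8.99987731e+01]), 'joint_vel': array([-0.07131443, -0.03130528, -0.00454024,  0.06320368, -0.02163408,
        0.05187642]), 'tau': array([ 8.23588221e-05, -4.35918438e+01,  3.52920699e+01,  1.73306064e-02,
        4.64192055e-06,  5.03146239e-06]), 'ee_pos': array([ 134.73587139, -506.99028389,  230.49662472]), 'tool_rot': array([-1.79905779e+02,  8.01722740e-04,  1.48843908e+01]), 'wrist_force': array([-0.10180669, -0.06112049,  0.49159955]), 'ft_torque': array([-0.0165243 ,  0.01803614, -0.02974009]), 'finger_force': 0.0, 'opening': 85.5788632921226}
18.700000000000003
top {'fx': 513.6721704564056, 'fy': 513.6721704564056, 'cx': 278.86343053931864, 'cy': 211.5551431917394, 'R': array([[-0.02174725, -0.99975177, -0.00484255],
       [-0.99723377,  0.02203632, -0.07098743],
       [ 0.07107652,  0.00328538, -0.99746546]]), 't': array([ 101.76178121,  554.03364366, 1455.60244346])}
scene {'fx': 505.9800431259316, 'fy': 505.9800431259316, 'cx': 272.81904650778273, 'cy': 208.8937432953039, 'R': array([[ 0.14645532,  0.98897373, -0.02194994],
       [ 0.51241019, -0.0948248 , -0.85348934],
       [-0.84615994,  0.11375068, -0.52064781]]), 't': array([-166.77714121, -184.01240164, 1713.25365848])}
```

View pics/top0.png

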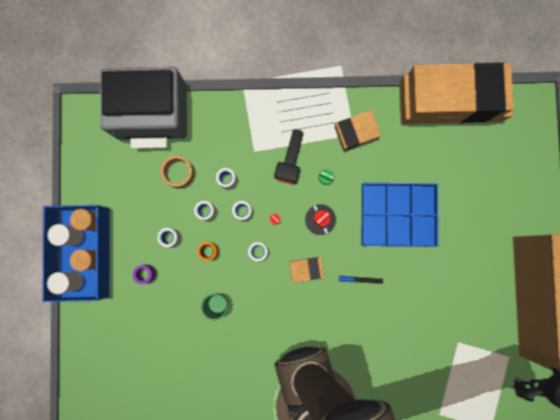

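View pics/scene0.png

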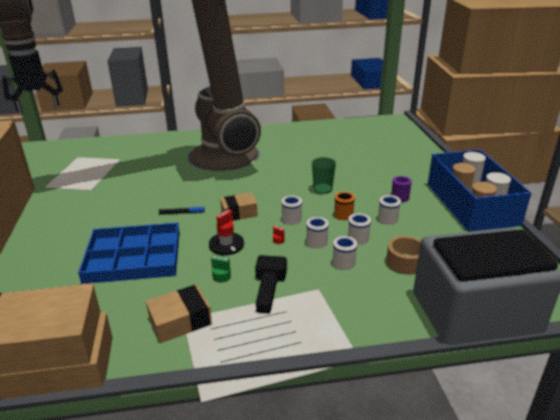

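Top view. Red/green lock candidates: red cap on the black stand at (321,219), small red one at (275,219), and a green one at (326,177). I choose the one on the stand, which is the larger red. White rolls are at (226,178), (204,211), (241,211), (168,238) and (258,252). Orange is at (207,251), the purple look-alike at (144,274), and the crate at (400,215). The scene view agrees: stand at (226,240), five blue-cored white rolls.

```bash
cat > h.py <<'E'
from station import *
import cv2,numpy as np
def ray(c,u,v,fish=False):
    x=(u-c['cx'])/c['fx'];y=(v-c['cy'])/c['fy']
    if fish:
        r=np.hypot(x,y); s=np.sin(r)/r if r>1e-9 else 1; d=np.array([x*s,y*s,np.cos(r)])
    else: d=np.array([x,y,1.])
    R=np.array(c['R']); return -R.T@np.array(c['t']), R.T@d
def onz(c,u,v,z,fish=False):
    o,d=ray(c,u,v,fish); return o+d*(z-o[2])/d[2]
def proj(c,X,fish=False):
    p=np.array(c['R'])@np.array(X,float)+c['t']
    if fish:
        r=np.hypot(p[0],p[1]);th=np.arctan2(r,p[2]);k=th/max(r,1e-9)
        return c['cx']+c['fx']*p[0]*k,c['cy']+c['fy']*p[1]*k
    return c['cx']+c['fx']*p[0]/p[2],c['cy']+c['fy']*p[1]/p[2]
def hsv(im): return cv2.cvtColor(im,cv2.COLOR_RGB2HSV)
def blobs(m,amin):
    n,l,s,c=cv2.connectedComponentsWithStats(m.astype(np.uint8)*255)
    return [(c[i].round(1),s[i]) for i in range(1,n) if s[i,4]>=amin]
E
python3 - <<'E'
from h import *
im=cv2.imread('pics/top0.png')[:,:,::-1]; c=calibration('top')
for n,u,v,z in [('w',226,177.5,60),('w',204,210.5,60),('w',241.5,210.5,60),('w',168,237.5,60),('w',258,251.5,60),('orange',207.5,251,60),('purple',144,274,60),('lock',321,218,94),('smallred',275,218,30),('crateTL',362,184,34),('crateTR',438,184,34),('crateBL',362,245,34),('crateBR',438,245,34),('tumbler',216,306,90),('cartonL',307,270,45),('scanner',288,172,42),('tape',177,171,48)]:
    print(n,onz(c,u,v,z).round(0)[:2])
cw=calibration('wrist'); print(cw, state()['ee_pos'],state()['tool_rot'])
w=read_camera('wrist'); cv2.imwrite('pics/w0.png',w[:,:,::-1])
cr=cv2.resize(im[140:300,130:450],None,fx=2.5,fy=2.5,interpolation=cv2.INTER_CUBIC);cv2.imwrite('pics/crop0.png',cr[:,:,::-1])
E
```

```text
w [652. 236.]
w [561. 299.]
w [559. 194.]
w [488. 400.]
w [443. 150.]
orange [448. 290.]
purple [388. 467.]
lock [531. -25.]
smallred [537. 101.]
crateTL [ 629. -149.]
crateTR [ 624. -366.]
crateBL [ 455. -144.]
crateBR [ 450. -358.]
tumbler [299. 265.]
cartonL [389.  14.]
scanner [667.  61.]
tape [676. 376.]
{'fx': 325.19226210127806, 'fy': 325.19226210127806, 'cx': 280.8095982429274, 'cy': 210.84633674427758, 'R': array([[ 0.25658106, -0.96652101, -0.00181543],
       [-0.91269727, -0.24290975,  0.3286009 ],
       [-0.31804066, -0.08265583, -0.94446713]]), 't': array([-524.31940761,  -43.436844  ,  382.21684585])} [ 134.77933651 -507.02851528  230.58333697] [-1.79917073e+02 -7.03500463e-04  1.48840295e+01]
```

View pics/crop0.png

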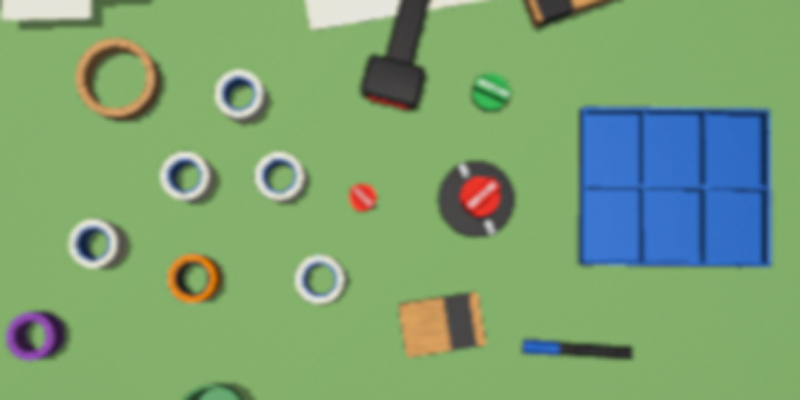

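The crop confirms the larger red lock on the black stand: wing line (467,207)–(495,182), stand marks at (463,170) and (490,228), so it needs about 73° anticlockwise. The small red one at crop (363,197) and the green one at (491,92) stay where they are. Moving over the stand.

Call:
jog_arm:
  moves:
    - {"slide":[42,-30,0],"fingers":1}
    - {"slide":[42,-30,0],"fingers":1}
    - {"slide":[42,-30,0],"fingers":1}
    - {"slide":[42,-30,0],"fingers":1}
    - {"slide":[42,-30,0],"fingers":1}
    - {"slide":[42,-30,0],"fingers":1}
    - {"slide":[42,-30,0],"fingers":1}
    - {"slide":[42,-30,0],"fingers":1}
    - {"slide":[42,-30,0],"fingers":1}
    - {"slide":[42,-30,0],"fingers":1}
    - {"slide":[42,-30,0],"fingers":1}
    - {"slide":[42,-30,0],"fingers":1}

```text
validation failed for argument at $.mo...
```

Call:
jog_arm:
  moves:
    - {"slide":[0,0,0]}
    - {"slide":[0,0,0]}

```text
validation failed for argument at $.mo...
```

```bash
python3 - <<'E'
from h import *
s=state();c=calibration('wrist');w=read_camera('wrist'); cv2.imwrite('pics/w1.png',w[:,:,::-1])
np.save('c1.npy',c,allow_pickle=True)
print(s['ee_pos'],s['tool_rot'],s['qpos'].round(1))
print(proj(c,[531,-25,94],1))
E
```

```text
[ 134.78725326 -507.10356159  230.69421307] [-1.79931223e+02  1.27917088e-03  1.48859700e+01] [-75.1   7.2  -2.3  80.5  -0.   90. ]
(np.float64(16.123072245870503), np.float64(-146.11852878661912))
```

View pics/w1.png

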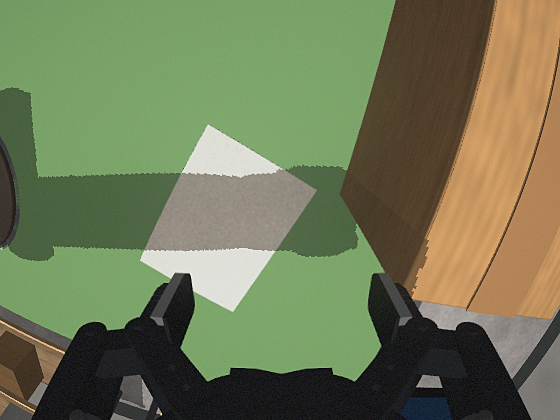

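The move was refused (every row needs all its keys), so this view only shows paper and the box beside the start pose. Retrying with full rows.

Call:
jog_arm:
  moves:
    - {"delta_rot":[0,0,0],"slide":[42,-30,0],"fingers":1}
    - {"delta_rot":[0,0,0],"slide":[42,-30,0],"fingers":1}
    - {"delta_rot":[0,0,0],"slide":[42,-30,0],"fingers":1}
    - {"delta_rot":[0,0,0],"slide":[42,-30,0],"fingers":1}
    - {"delta_rot":[0,0,0],"slide":[42,-30,0],"fingers":1}
    - {"delta_rot":[0,0,0],"slide":[42,-30,0],"fingers":1}
    - {"delta_rot":[0,0,0],"slide":[42,-30,0],"fingers":1}
    - {"delta_rot":[0,0,0],"slide":[42,-30,0],"fingers":1}
    - {"delta_rot":[0,0,0],"slide":[42,-30,0],"fingers":1}
    - {"delta_rot":[0,0,0],"slide":[42,-30,0],"fingers":1}
    - {"delta_rot":[0,0,0],"slide":[42,-30,0],"fingers":1}
    - {"delta_rot":[0,0,0],"slide":[0,0,0],"fingers":1}

```text
time: 1.4
ee_pos: [488.1, -79.2, 230.4]
tool_rot: [-179.9, -0.0, 15.3]
wrist_force: [-0.3, -0.7, 0.2]
opening: 85.5
finger_force: 0.0
```

```bash
python3 - <<'E'
from h import *
s=state();c=calibration('wrist');w=read_camera('wrist'); cv2.imwrite('pics/w2.png',w[:,:,::-1])
np.save('c2.npy',c,allow_pickle=True)
print(s['ee_pos'],s['tool_rot'],s['qpos'].round(1))
print(proj(c,[531,-25,94],1))
E
```

```text
[488.0524765  -79.19397305 230.42505283] [-1.79922293e+02 -2.34976105e-02  1.52725100e+01] [-9.300e+00  3.900e+00 -6.100e+00  8.010e+01  1.000e-01  1.555e+02]
(np.float64(233.53619212715398), np.float64(135.74623532187314))
```

View pics/w2.png

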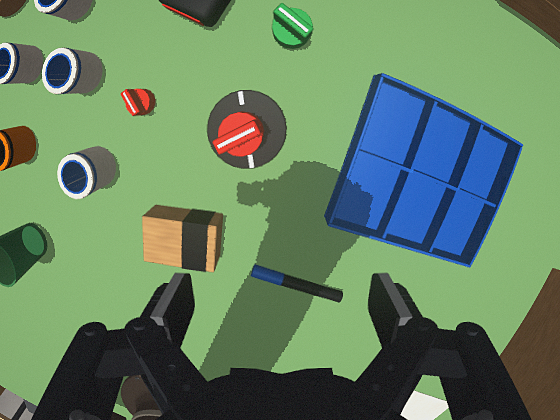

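Wrist view: red lock on the stand at (238,135), stand marks at (241,98) and (250,160), small red at (137,101), green at (292,25), crate corners near (378,73), (522,146), (471,266), (327,222). Measuring lock axis and crate here.

```bash
cat >> h.py <<'E'
def line(c,mask,z,fish=True):
    """principal axis of a mask cast onto plane z: centre, angle deg, extents"""
    v,u=np.nonzero(mask); P=np.array([onz(c,a,b,z,fish)[:2] for a,b in zip(u,v)])
    (cx,cy),(w,h),a=cv2.minAreaRect(P.astype(np.float32))
    m=P.mean(0); e,V=np.linalg.eigh(np.cov((P-m).T)); d=V[:,1]
    return np.array([cx,cy]).round(1), m.round(1), np.degrees(np.arctan2(d[1],d[0])).round(1)%180,sorted([round(w,1),round(h,1)])
def sub(m,u0,u1,v0,v1):
    o=np.zeros_like(m); o[v0:v1,u0:u1]=m[v0:v1,u0:u1]; return o
def bigs(m):
    n,l,s,_=cv2.connectedComponentsWithStats(m.astype(np.uint8)*255)
    return l==1+np.argmax(s[1:,4])
E
python3 - <<'E'
from h import *
im=cv2.imread('pics/w2.png')[:,:,::-1].copy(); c=np.load('c2.npy',allow_pickle=True).item()
H=hsv(im); white=(H[...,1]<90)&(H[...,2]>150)
m=sub(white,205,270,118,152); print('wing',line(c,bigs(m),94))
P=[]
for b in [(230,255,85,110),(240,260,153,172)]:
    m=bigs(sub(white,*b)); v,u=np.nonzero(m); P.append(onz(c,u.mean(),v.mean(),12,1)[:2]); print(P[-1], m.sum())
d=P[0]-P[1]; print('stand angle',np.degrees(np.arctan2(d[1],d[0])),(P[0]+P[1])/2)
dk=sub((H[...,2]<90)&(H[...,1]<120),200,295,85,175); dk=bigs(dk)
v,u=np.nonzero(dk);k=cv2.convexHull(np.c_[u,v].astype(np.int32))[:,0]
Q=np.array([onz(c,a,b,12,1)[:2] for a,b in k],np.float32); print('disc',cv2.minEnclosingCircle(Q))
blue=sub((H[...,0]>100)&(H[...,0]<125)&(H[...,1]>120),315,540,60,280); b=bigs(blue)
v,u=np.nonzero(b);k=cv2.convexHull(np.c_[u,v].astype(np.int32))
ap=cv2.approxPolyDP(k,6,True)[:,0]; print('crate px',ap.tolist()); 
print([onz(c,a,bb,34,1)[:2].round(1).tolist() for a,bb in ap])
E
```

```text
wing (array([530., -27.]), array([530.1, -27.1]), np.float64(130.1), [3.5, 36.2])
[563.41577217 -12.74159186] 67
[496.57384542 -40.94332099] 66
stand angle 22.87569630055259 [529.9948088  -26.84245642]
disc ((530.2935180664062, -27.295257568359375), 44.70606231689453)
crate px [[522, 144], [470, 266], [330, 226], [324, 216], [374, 75], [420, 89]]
[[623.7, -361.3], [446.6, -356.2], [452.5, -146.5], [462.2, -136.2], [626.2, -142.3], [630.2, -196.7]]
```

Call:
jog_arm:
  moves:
    - {"delta_rot":[0,0,0],"slide":[27,-20,0],"fingers":1}
    - {"delta_rot":[0,0,0],"slide":[27,-20,0],"fingers":1}
    - {"delta_rot":[0,0,-0.15],"slide":[0,0,0],"fingers":1}
    - {"delta_rot":[0,0,-0.15],"slide":[0,0,0],"fingers":1}
    - {"delta_rot":[0,0,-0.15],"slide":[0,0,0],"fingers":1}
    - {"delta_rot":[0,0,-0.15],"slide":[0,0,0],"fingers":1}
    - {"delta_rot":[0,0,-0.15],"slide":[0,0,0],"fingers":1}
    - {"delta_rot":[0,0,-0.15],"slide":[0,0,0],"fingers":1}
    - {"delta_rot":[0,0,-0.15],"slide":[0,0,0],"fingers":1}
    - {"delta_rot":[0,0,-0.15],"slide":[0,0,0],"fingers":1}
    - {"delta_rot":[0,0,-0.15],"slide":[0,0,0],"fingers":1}
    - {"delta_rot":[0,0,-0.15],"slide":[0,0,0],"fingers":1}

```text
time: 2.65
ee_pos: [526.4, -32.3, 231.4]
tool_rot: [-180.0, 0.0, 101.1]
wrist_force: [-0.3, -0.2, 0.1]
opening: 85.6
finger_force: 0.0
```

Call:
jog_arm:
  moves:
    - {"delta_rot":[0,0,-0.15],"slide":[0,0,0],"fingers":0}
    - {"delta_rot":[0,0,-0.15],"slide":[0,0,0],"fingers":0}
    - {"delta_rot":[0,0,-0.15],"slide":[0,0,0],"fingers":0}
    - {"delta_rot":[0,0,-0.05],"slide":[0,0,20],"fingers":0}
    - {"delta_rot":[0,0,0],"slide":[0,0,20],"fingers":0}
    - {"delta_rot":[0,0,0],"slide":[0,0,20],"fingers":0}
    - {"delta_rot":[0,0,0],"slide":[0,0,20],"fingers":0}
    - {"delta_rot":[0,0,0],"slide":[0,0,10],"fingers":0}
    - {"delta_rot":[0,0,0],"slide":[0,0,0],"fingers":0}
    - {"delta_rot":[0,0,0],"slide":[0,0,0],"fingers":0}

```text
time: 3.65
ee_pos: [527.2, -31.5, 142.0]
tool_rot: [180.0, 0.0, 129.4]
wrist_force: [-0.2, -0.1, 0.1]
opening: 43.1
finger_force: 0.0
```

```bash
python3 - <<'E'
from h import *
s=state();print(s['ee_pos'],s['tool_rot'],s['qpos'].round(1),s['opening'])
c=calibration('wrist');im=read_camera('wrist'); cv2.imwrite('pics/w3.png',im[:,:,::-1])
H=hsv(im); white=(H[...,1]<90)&(H[...,2]>150)
u,v=map(int,proj(c,[530,-27,94],1)); print(u,v)
m=sub(white,u-40,u+40,v-40,v+40)
n,l,st,_=cv2.connectedComponentsWithStats(m.astype(np.uint8)*255)
for i in range(1,n):
  if st[i,4]>40: print(line(c,l==i,94),st[i])
E
```

```text
[527.21483016 -31.47962057 141.99853918] [1.79983716e+02 2.33145193e-02 1.29430144e+02] [ -3.4   8.4 -12.2  69.5  -0.   47.2] 43.0913204609519
289 235
```

```bash
python3 - <<'E'
import cv2
im=cv2.imread('pics/w3.png'); cv2.imwrite('pics/w3c.png',cv2.resize(im[110:360,140:440],None,fx=2,fy=2))
E
```

```text
(no output)
```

View pics/w3c.png

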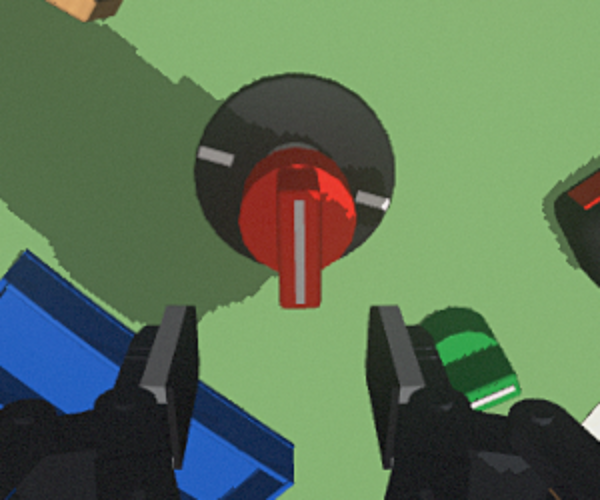

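The crop shows the wing's line at (299,200)–(299,303), parallel to the pads and offset about 5 mm towards tool +y, as calculated. Shift, descend and grip.

Call:
jog_arm:
  moves:
    - {"delta_rot":[0,0,-0.01],"slide":[2,5,0],"fingers":0}
    - {"delta_rot":[0,0,0],"slide":[0,0,20],"fingers":0}
    - {"delta_rot":[0,0,0],"slide":[0,0,20],"fingers":0}
    - {"delta_rot":[0,0,0],"slide":[0,0,20],"fingers":0}
    - {"delta_rot":[0,0,0],"slide":[0,0,12],"fingers":0}
    - {"delta_rot":[0,0,0],"slide":[0,0,0],"fingers":0}
    - {"delta_rot":[0,0,0],"slide":[0,0,0],"fingers":-1}
    - {"delta_rot":[0,0,0],"slide":[0,0,0],"fingers":-1}
    - {"delta_rot":[0,0,0],"slide":[0,0,0],"fingers":-1}
    - {"delta_rot":[0,0,0],"slide":[0,0,0],"fingers":-1}
    - {"delta_rot":[0,0,0],"slide":[0,0,0],"fingers":-1}
  newtons: 60

```text
time: 4.8
ee_pos: [530.8, -26.2, 70.7]
tool_rot: [179.9, 0.1, 130.1]
wrist_force: [-0.5, 0.7, 6.5]
opening: 12.9
finger_force: 59.7
```

Call:
jog_arm:
  moves:
    - {"delta_rot":[0,0,-0.127],"slide":[0,0,0],"fingers":-1}
    - {"delta_rot":[0,0,-0.127],"slide":[0,0,0],"fingers":-1}
    - {"delta_rot":[0,0,-0.127],"slide":[0,0,0],"fingers":-1}
    - {"delta_rot":[0,0,-0.127],"slide":[0,0,0],"fingers":-1}
    - {"delta_rot":[0,0,-0.127],"slide":[0,0,0],"fingers":-1}
    - {"delta_rot":[0,0,-0.127],"slide":[0,0,0],"fingers":-1}
    - {"delta_rot":[0,0,-0.127],"slide":[0,0,0],"fingers":-1}
    - {"delta_rot":[0,0,-0.127],"slide":[0,0,0],"fingers":-1}
    - {"delta_rot":[0,0,-0.127],"slide":[0,0,0],"fingers":-1}
    - {"delta_rot":[0,0,-0.127],"slide":[0,0,0],"fingers":-1}
    - {"delta_rot":[0,0,0],"slide":[0,0,0],"fingers":-1}
    - {"delta_rot":[0,0,0],"slide":[0,0,0],"fingers":-1}

```text
time: 6.0
ee_pos: [531.1, -26.2, 70.7]
tool_rot: [-179.9, 0.2, -157.3]
wrist_force: [0.9, 0.0, 6.6]
opening: 13.0
finger_force: 59.9
```

Call:
jog_arm:
  moves:
    - {"delta_rot":[0,0,0],"slide":[0,0,-3],"fingers":-1}
    - {"delta_rot":[0,0,0],"slide":[0,0,0],"fingers":-1}
    - {"delta_rot":[0,0,0],"slide":[0,0,0],"fingers":-1}

```text
time: 6.3
ee_pos: [529.3, -26.2, 71.9]
tool_rot: [180.0, -0.1, -157.2]
wrist_force: [-0.4, -0.2, -0.8]
opening: 13.1
finger_force: 58.9
```

Turned to the stand's line, and the lift shows only the lock's weight. Lifting out and moving towards the crate.

Call:
jog_arm:
  moves:
    - {"delta_rot":[0,0,0],"slide":[0,0,-10],"fingers":-1}
    - {"delta_rot":[0,0,0],"slide":[0,0,-10],"fingers":-1}
    - {"delta_rot":[0,0,0],"slide":[0,0,-15],"fingers":-1}
    - {"delta_rot":[0,0,0],"slide":[0,0,-25],"fingers":-1}
    - {"delta_rot":[0,0,0],"slide":[0,0,-25],"fingers":-1}
    - {"delta_rot":[0,0,0],"slide":[0,0,0],"fingers":-1}
    - {"delta_rot":[0,0,0],"slide":[0,0,0],"fingers":-1}
    - {"delta_rot":[0,0,0],"slide":[13,-31,0],"fingers":-1}
    - {"delta_rot":[0,0,0],"slide":[13,-31,0],"fingers":-1}
    - {"delta_rot":[0,0,0],"slide":[13,-31,0],"fingers":-1}
    - {"delta_rot":[0,0,0],"slide":[0,0,0],"fingers":-1}
    - {"delta_rot":[0,0,0],"slide":[0,0,0],"fingers":-1}

```text
time: 7.5
ee_pos: [529.1, -127.3, 156.0]
tool_rot: [179.9, -0.1, -157.3]
wrist_force: [-0.7, 0.1, -0.8]
opening: 12.7
finger_force: 59.1
```

```bash
python3 - <<'E'
from h import *
s=state();print(s['ee_pos'],s['tool_rot'],s['opening'])
c=calibration('wrist');im=read_camera('wrist'); cv2.imwrite('pics/w4.png',im[:,:,::-1]); np.save('c4.npy',c,allow_pickle=True)
print([np.round(proj(c,p,1)) for p in [(627,-145,34),(627,-359,34),(447,-359,34),(447,-145,34)]])
E
```

```text
[ 529.14421411 -127.34785881  156.03250637] [ 1.79902819e+02 -8.97419424e-02 -1.57282902e+02] 12.65805004070543
[array([225., 286.]), array([ 42., 206.]), array([80., 32.]), array([300., 106.])]
```

View pics/w4.png

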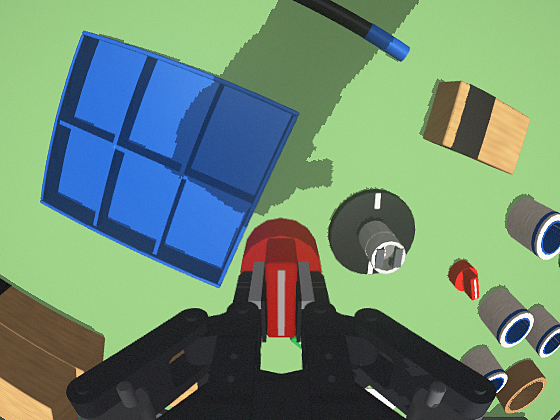

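The lock is held. Crate rim corners at (83,31), (298,113), (220,287), (41,203); the bare spigot is visible.

```bash
python3 - <<'E'
from h import *
c=np.load('c4.npy',allow_pickle=True).item()
im=cv2.imread('pics/w4.png')[:,:,::-1].copy();H=hsv(im)
m=bigs(sub((H[...,0]>100)&(H[...,0]<125)&(H[...,1]>120),25,310,20,300))
v,u=np.nonzero(m);P=np.array([onz(c,a,b,34,1)[:2] for a,b in zip(u,v)],np.float32); print(cv2.minAreaRect(P))
A=np.array([onz(c,*p,34,1)[:2] for p in [(220,287),(41,203),(83,31),(298,113)]]);print(A.round(1),A.mean(0))
E
```

```text
((538.3240966796875, -253.18978881835938), (213.91421508789062, 180.01316833496094), 87.98734283447266)
[[ 630.6 -148.9]
 [ 624.7 -360.9]
 [ 445.6 -356.1]
 [ 453.1 -144. ]] [ 538.4920368  -252.45302114]
```

Call:
jog_arm:
  moves:
    - {"delta_rot":[0,0,0],"slide":[6,-40,0],"fingers":-1}
    - {"delta_rot":[0,0,0],"slide":[6,-40,0],"fingers":-1}
    - {"delta_rot":[0,0,0],"slide":[6,-40,0],"fingers":-1}
    - {"delta_rot":[0,0,0],"slide":[6,-40,0],"fingers":-1}
    - {"delta_rot":[0,0,0],"slide":[5,-41,0],"fingers":-1}
    - {"delta_rot":[0,0,0],"slide":[0,0,0],"fingers":-1}
    - {"delta_rot":[0,0,0],"slide":[0,0,25],"fingers":-1}
    - {"delta_rot":[0,0,0],"slide":[0,0,25],"fingers":-1}
    - {"delta_rot":[0,0,0],"slide":[0,0,25],"fingers":-1}
    - {"delta_rot":[0,0,0],"slide":[0,0,0],"fingers":-1}
    - {"delta_rot":[0,0,0],"slide":[0,0,0],"fingers":-1}

```text
time: 8.65
ee_pos: [581.0, -322.0, 82.3]
tool_rot: [179.9, -0.0, -157.1]
wrist_force: [-0.2, 0.1, -0.7]
opening: 12.8
finger_force: 59.3
```

Call:
jog_arm:
  moves:
    - {"delta_rot":[0,0,0],"slide":[1.7,-2,15],"fingers":-1}
    - {"delta_rot":[0,0,0],"slide":[0,0,15],"fingers":-1}
    - {"delta_rot":[0,0,0],"slide":[0,0,10],"fingers":-1}
    - {"delta_rot":[0,0,0],"slide":[0,0,4],"fingers":-1}
    - {"delta_rot":[0,0,0],"slide":[0,0,2],"fingers":-1}
    - {"delta_rot":[0,0,0],"slide":[0,0,2],"fingers":-1}
    - {"delta_rot":[0,0,0],"slide":[0,0,0],"fingers":-1}
    - {"delta_rot":[0,0,0],"slide":[0,0,0],"fingers":-1}

```text
time: 9.45
ee_pos: [580.6, -326.2, 34.8]
tool_rot: [-180.0, 0.0, -157.2]
wrist_force: [-0.1, -0.3, -1.8]
opening: 12.8
finger_force: 59.3
```

Call:
jog_arm:
  moves:
    - {"delta_rot":[0,0,0],"slide":[0,0,1.5],"fingers":-1}
    - {"delta_rot":[0,0,0],"slide":[0,0,0],"fingers":-1}
    - {"delta_rot":[0,0,0],"slide":[0,0,0],"fingers":-0.2}
    - {"delta_rot":[0,0,0],"slide":[0,0,0],"fingers":-0.2}
    - {"delta_rot":[0,0,0],"slide":[0,0,0],"fingers":-0.2}
    - {"delta_rot":[0,0,0],"slide":[0,0,-15],"fingers":-0.2}
    - {"delta_rot":[0,0,0],"slide":[0,0,-30],"fingers":-0.2}
    - {"delta_rot":[0,0,0],"slide":[0,0,-40],"fingers":1}
    - {"delta_rot":[0,0,0],"slide":[0,0,-40],"fingers":1}
    - {"delta_rot":[0,0,0],"slide":[0,0,-40],"fingers":1}
    - {"delta_rot":[0,0,0],"slide":[0,0,-30],"fingers":1}
    - {"delta_rot":[0,0,0],"slide":[0,0,0],"fingers":1}

```text
time: 10.65
ee_pos: [581.8, -326.9, 234.6]
tool_rot: [-179.6, 0.3, -157.2]
wrist_force: [1.2, -0.6, 0.6]
opening: 85.4
finger_force: 0.0
```

```bash
python3 - <<'E'
from h import *
s=state();print(s['ee_pos'],s['tool_rot'],s['qpos'].round(1))
c=calibration('top');im=read_camera('top');H=hsv(im)
red=((H[...,0]<5)|(H[...,0]>174))&(H[...,1]>150)&(H[...,2]>80)
for b in blobs(red,8): print('red',b[0],b[1][4],onz(c,*b[0],45)[:2].round())
ora=((H[...,0]>7)&(H[...,0]<15))&(H[...,1]>200)
for b in blobs(ora,20): print('or',b[0],b[1],onz(c,*b[0],55)[:2].round())
wh=(H[...,1]<60)&(H[...,2]>150)
for b in blobs(sub(wh,100,300,130,300),40): print('w',b[0],b[1],onz(c,b[1][0]+b[1][2]/2-.5,b[1][1]+b[1][3]/2-.5,60)[:2].round())
E
```

```text
[ 581.81753634 -326.87840265  234.62627546] [-179.57853738    0.33054538 -157.18304252] [-29.3  23.   18.6  85.1   0.  -52.1]
red [284.8 180.1] 18 [643.  71.]
red [423.2 199.8] 117 [ 579. -319.]
red [276.9 216.7] 16 [540.  95.]
red [273.1 220.6] 22 [529. 106.]
w [269.8 139. ] [250 130  42  22 756] [755. 109.]
w [148.  142.6] [130 138  37  11 368] [756. 455.]
w [225.2 177.6] [216 168  20  20 190] [652. 237.]
w [203.8 210.1] [194 200  20  21 192] [562. 300.]
w [241.6 210.3] [232 200  20  21 195] [560. 194.]
w [167.  236.9] [157 227  20  20 188] [490. 404.]
w [257.7 251.5] [248 241  20  21 202] [445. 151.]
```

Lock is standing in the far right cell (top px (423,200)). All five whites are unmoved. Going to the orange roll.

Call:
jog_arm:
  moves:
    - {"delta_rot":[0,0,0],"slide":[-9.5,49,0],"fingers":1}
    - {"delta_rot":[0,0,0],"slide":[-9.5,49,0],"fingers":1}
    - {"delta_rot":[0,0,0],"slide":[-9.5,49,0],"fingers":1}
    - {"delta_rot":[0,0,0],"slide":[-9.5,49,0],"fingers":1}
    - {"delta_rot":[0,0,0],"slide":[-9.5,49,0],"fingers":1}
    - {"delta_rot":[0,0,0],"slide":[-9.5,49,0],"fingers":1}
    - {"delta_rot":[0,0,0],"slide":[-9.5,49,0],"fingers":1}
    - {"delta_rot":[0,0,0],"slide":[-9.5,49,0],"fingers":1}
    - {"delta_rot":[0,0,0],"slide":[-9.5,49,0],"fingers":1}
    - {"delta_rot":[0,0,0],"slide":[-9.5,49,0],"fingers":1}
    - {"delta_rot":[0,0,0],"slide":[-9.5,49,0],"fingers":1}
    - {"delta_rot":[0,0,0],"slide":[-9.5,49,0],"fingers":1}

```text
time: 11.9
ee_pos: [456.0, 261.7, 226.9]
tool_rot: [-180.0, -0.1, -157.2]
wrist_force: [0.1, -1.3, 0.5]
opening: 85.3
finger_force: 0.0
```

Call:
jog_arm:
  moves:
    - {"delta_rot":[0,0,0],"slide":[0,16,0],"fingers":1}
    - {"delta_rot":[0,0,0],"slide":[0,16,0],"fingers":1}
    - {"delta_rot":[0,0,0],"slide":[0,0,0],"fingers":1}
    - {"delta_rot":[0,0,0],"slide":[0,0,0],"fingers":1}

```text
time: 12.3
ee_pos: [444.8, 289.1, 227.4]
tool_rot: [-180.0, -0.0, -157.2]
wrist_force: [0.7, -0.6, 0.5]
opening: 85.5
finger_force: 0.0
```

```bash
python3 - <<'E'
from h import *
s=state();print(s['ee_pos'],s['tool_rot'],s['qpos'].round(1))
c=calibration('wrist');im=read_camera('wrist'); cv2.imwrite('pics/w5.png',im[:,:,::-1]); np.save('c5.npy',c,allow_pickle=True)
for p in [(448,290),(561,299),(559,194),(489,402),(444,150),(652,236)]: print(p,np.round(proj(c,p+(60,),1)))
E
```

```text
[444.82676167 289.10770616 227.36890883] [-1.79968363e+02 -4.86667309e-02 -1.57192249e+02] [33.   7.9 -2.  80.2 -0.  10.2]
(448, 290) [281. 192.]
(561, 299) [249. 285.]
(559, 194) [162. 250.]
(489, 402) [360. 264.]
(444, 150) [153. 138.]
(652, 236) [178. 322.]
```

View pics/w5.png

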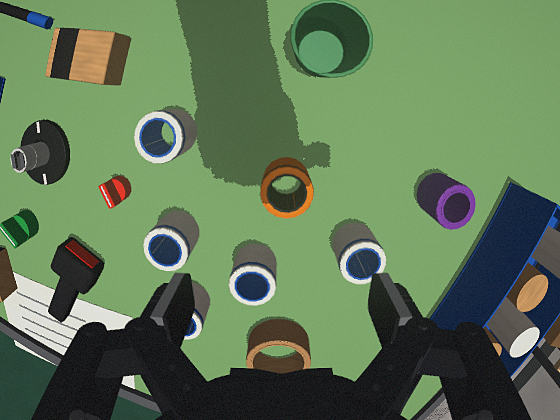

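Orange top ring at (288,190). Whites at (161,137), (166,246), (253,283), (361,263) and one partly hidden at (190,322). Tape at (279,345), purple at (456,205).

```bash
cat >> h.py <<'E'
def circ(c,m,z=60):
    v,u=np.nonzero(m); P=np.array([onz(c,a,b,z,1)[:2] for a,b in zip(u,v)],np.float32)
    k=cv2.convexHull(P)[:,0]; A=np.c_[2*k,np.ones(len(k))]
    s=np.linalg.lstsq(A,(k**2).sum(1),rcond=None)[0]; r=np.sqrt(s[2]+s[0]**2+s[1]**2)
    (x,y),R=cv2.minEnclosingCircle(P)
    return s[:2].round(1), r.round(1), (round(x,1),round(y,1),round(R,1)), len(u)
def rings(im,c,guesses,white=True,z=60,w=45):
    H=hsv(im)
    M=((H[...,1]<40)&(H[...,2]>185)) if white else ((H[...,0]>5)&(H[...,0]<20)&(H[...,1]>150)&(H[...,2]>190))
    for g in guesses:
        u,v=map(int,proj(c,(g[0],g[1],z),1)); m=sub(M,max(0,u-w),u+w,max(0,v-w),v+w)
        if m.sum()<30: print(g,'none');continue
        print(g,*circ(c,bigs(m),z))
E
python3 - <<'E'
from h import *
c=np.load('c5.npy',allow_pickle=True).item(); im=cv2.imread('pics/w5.png')[:,:,::-1].copy();H=hsv(im)
print(H[212,285],H[165,285],H[152,160],H[230,175])
rings(im,c,[(448,290)],False)
rings(im,c,[(561,299),(559,194),(489,402),(444,150)])
E
```

```text
[ 14 179 158] [ 25 120  53] [104 106  77] [109  85  87]
(448, 290) [446.4 295.8] 25.9 (447.2, 296.5, 26.1) 380
(561, 299) [561.2 302.4] 26.2 (561.2, 302.4, 26.6) 571
(559, 194) [558.4 196.3] 26.3 (558.4, 196.4, 26.5) 580
(489, 402) [487.4 405.6] 26.1 (487.3, 405.6, 26.5) 547
(444, 150) [441.8 153.3] 26.0 (442.0, 153.5, 26.4) 784
```

Call:
jog_arm:
  moves:
    - {"delta_rot":[0,0,0],"slide":[-5,6,0],"fingers":1}
    - {"delta_rot":[0,0,0],"slide":[0,0,40],"fingers":1}
    - {"delta_rot":[0,0,0],"slide":[0,0,40],"fingers":1}
    - {"delta_rot":[0,0,0],"slide":[0,0,20],"fingers":1}
    - {"delta_rot":[0,0,0],"slide":[0,0,0],"fingers":1}
    - {"delta_rot":[0,0,0],"slide":[0,0,0],"fingers":1}

```text
time: 12.95
ee_pos: [447.8, 296.8, 128.4]
tool_rot: [-180.0, 0.0, -157.2]
wrist_force: [0.8, 0.3, 0.5]
opening: 85.3
finger_force: 0.0
```

```bash
sed -i 's/(H\[...,2\]>190))/(H[...,2]>125))/' h.py; python3 - <<'E'
from h import *
s=state();print(s['ee_pos'],s['tool_rot'])
c=calibration('wrist');im=read_camera('wrist'); cv2.imwrite('pics/w6.png',im[:,:,::-1])
rings(im,c,[(447,296)],False,w=60)
E
```

```text
[447.75698498 296.80843409 128.36596713] [-1.79999914e+02  3.79330136e-03 -1.57246588e+02]
(447, 296) [446.2 295.7] 26.3 (446.1, 295.8, 26.7) 1631
```

Call:
jog_arm:
  moves:
    - {"delta_rot":[0,0,0],"slide":[2,0,20],"fingers":1}
    - {"delta_rot":[0,0,0],"slide":[0,0,25],"fingers":1}
    - {"delta_rot":[0,0,0],"slide":[0,0,25],"fingers":1}
    - {"delta_rot":[0,0,0],"slide":[0,0,20],"fingers":1}
    - {"delta_rot":[0,0,0],"slide":[0,0,8],"fingers":1}
    - {"delta_rot":[0,0,0],"slide":[0,0,0],"fingers":-1}
    - {"delta_rot":[0,0,0],"slide":[0,0,0],"fingers":-1}
    - {"delta_rot":[0,0,0],"slide":[0,0,0],"fingers":-1}
    - {"delta_rot":[0,0,0],"slide":[0,0,0],"fingers":-1}
    - {"delta_rot":[0,0,0],"slide":[0,0,0],"fingers":-1}
  newtons: 50

```text
time: 14.0
ee_pos: [446.8, 297.2, 32.0]
tool_rot: [180.0, 0.2, -157.2]
wrist_force: [0.9, -0.2, 6.8]
opening: 52.4
finger_force: 53.0
```

Call:
jog_arm:
  moves:
    - {"delta_rot":[0,0,0],"slide":[0,0,-20],"fingers":-1}
    - {"delta_rot":[0,0,0],"slide":[0,0,-40],"fingers":-1}
    - {"delta_rot":[0,0,0],"slide":[0,0,-40],"fingers":-1}
    - {"delta_rot":[0,0,0],"slide":[0,0,-30],"fingers":-1}
    - {"delta_rot":[0,0,0],"slide":[6,-36,0],"fingers":-1}
    - {"delta_rot":[0,0,0],"slide":[6,-42,0],"fingers":-1}
    - {"delta_rot":[0,0,0],"slide":[6,-42,0],"fingers":-1}
    - {"delta_rot":[0,0,0],"slide":[6,-42,0],"fingers":-1}
    - {"delta_rot":[0,0,0],"slide":[6,-42,0],"fingers":-1}
    - {"delta_rot":[0,0,0],"slide":[6,-42,0],"fingers":-1}
    - {"delta_rot":[0,0,0],"slide":[6,-42,0],"fingers":-1}
    - {"delta_rot":[0,0,0],"slide":[7,-42,0],"fingers":-1}

```text
time: 15.2
ee_pos: [528.6, -28.6, 160.6]
tool_rot: [-180.0, 0.1, -157.2]
wrist_force: [0.5, 0.7, -1.1]
opening: 52.5
finger_force: 53.0
```

Call:
jog_arm:
  moves:
    - {"delta_rot":[0,0,0],"slide":[0,0,0],"fingers":-1}
    - {"delta_rot":[0,0,0],"slide":[0,0,0],"fingers":-1}
    - {"delta_rot":[0,0,0],"slide":[0,0,0],"fingers":-1}

```text
time: 15.5
ee_pos: [528.0, -26.3, 160.1]
tool_rot: [180.0, 0.0, -157.2]
wrist_force: [-0.3, -0.1, -2.4]
opening: 52.1
finger_force: 53.2
```

```bash
python3 - <<'E'
from h import *
s=state();print(s['ee_pos'],s['tool_rot'],s['opening'])
c=calibration('wrist');im=read_camera('wrist'); cv2.imwrite('pics/w7.png',im[:,:,::-1])
z=s['ee_pos'][2]+28; g=s['ee_pos'][:2]
print(proj(c,(*g,z),1))
rings(im,c,[g],False,z=z,w=80)
E
```

```text
[528.02240978 -26.29926661 160.05255606] [ 1.79982507e+02  1.04085113e-02 -1.57159560e+02] 52.12231667565645
(np.float64(281.09338250004157), np.float64(308.4848568455365))
[528.02240978 -26.29926661] [526.8 -27. ] 26.9 (526.7, -27.0, 27.5) 4007
```

View pics/w7.png

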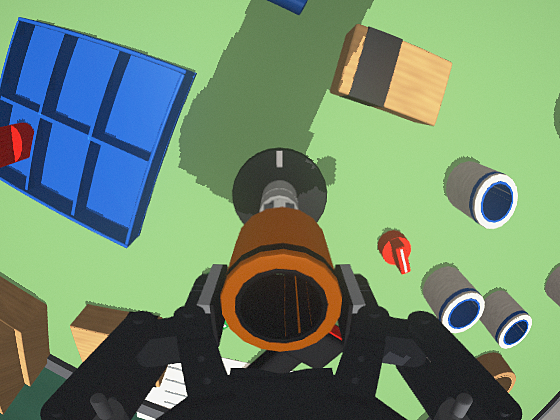

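The held roll shows clearly at (280,300) with the spigot behind it. The roll sits about 1.4 mm along tool +x. Correct and lower in steps.

Call:
jog_arm:
  moves:
    - {"delta_rot":[0,0,0],"slide":[-3,-1.2,0],"fingers":-1}
    - {"delta_rot":[0,0,0],"slide":[0,0,20],"fingers":-1}
    - {"delta_rot":[0,0,0],"slide":[0,0,20],"fingers":-1}
    - {"delta_rot":[0,0,0],"slide":[0,0,16],"fingers":-1}
    - {"delta_rot":[0,0,0],"slide":[0,0,0],"fingers":-1}
    - {"delta_rot":[0,0,0],"slide":[0,0,0],"fingers":-1}
    - {"delta_rot":[0,0,0],"slide":[0,0,0],"fingers":-1}

```text
time: 16.25
ee_pos: [532.2, -26.4, 105.0]
tool_rot: [-180.0, 0.1, -157.1]
wrist_force: [0.4, -0.2, -1.6]
opening: 52.6
finger_force: 53.2
```

```bash
python3 - <<'E'
from h import *
for i in range(2):
    s=state();print(s['ee_pos'],s['tool_rot'],s['wrist_force'])
    c=calibration('wrist');im=read_camera('wrist'); cv2.imwrite('pics/w8.png',im[:,:,::-1])
    z=s['ee_pos'][2]+28; g=s['ee_pos'][:2]
    rings(im,c,[g],False,z=z,w=80)
E
```

```text
[532.17109459 -26.40902674 104.96027847] [-1.79958738e+02  8.73617912e-02 -1.57141167e+02] [ 0.358485   -0.20636418 -1.59793436]
[532.17109459 -26.40902674] [530.7 -27. ] 27.0 (530.7, -27.1, 27.6) 4113
[532.22932887 -26.50418384 105.00605715] [-1.79952969e+02  9.89228322e-02 -1.57152632e+02] [-0.18982665  0.43396752 -1.72701731]
[532.22932887 -26.50418384] [530.8 -27.2] 27.0 (530.8, -27.3, 27.6) 4105
```

Call:
jog_arm:
  moves:
    - {"delta_rot":[0,0,0],"slide":[0.5,0,6],"fingers":-1}
    - {"delta_rot":[0,0,0],"slide":[0,0,4],"fingers":-1}
    - {"delta_rot":[0,0,0],"slide":[0,0,3],"fingers":-1}
    - {"delta_rot":[0,0,0],"slide":[0,0,3],"fingers":-1}
    - {"delta_rot":[0,0,0],"slide":[0,0,2],"fingers":-1}
    - {"delta_rot":[0,0,0],"slide":[0,0,2],"fingers":-1}
    - {"delta_rot":[0,0,0],"slide":[0,0,0],"fingers":-1}

```text
time: 17.05
ee_pos: [530.8, -27.0, 83.5]
tool_rot: [180.0, -0.0, -157.2]
wrist_force: [0.3, 1.1, -1.9]
opening: 52.5
finger_force: 53.2
```

Call:
jog_arm:
  moves:
    - {"delta_rot":[0,0,0],"slide":[0,0,6],"fingers":-1}
    - {"delta_rot":[0,0,0],"slide":[0,0,8],"fingers":-1}
    - {"delta_rot":[0,0,0],"slide":[0,0,8],"fingers":-1}
    - {"delta_rot":[0,0,0],"slide":[0,0,8],"fingers":-1}
    - {"delta_rot":[0,0,0],"slide":[0,0,5],"fingers":-1}
    - {"delta_rot":[0,0,0],"slide":[0,0,3],"fingers":-1}
    - {"delta_rot":[0,0,0],"slide":[0,0,0],"fingers":-1}
    - {"delta_rot":[0,0,0],"slide":[0,0,0],"fingers":-1}

```text
time: 17.85
ee_pos: [531.2, -27.0, 46.0]
tool_rot: [-180.0, 0.0, -157.2]
wrist_force: [0.4, -1.0, -1.6]
opening: 52.3
finger_force: 53.2
```

Call:
jog_arm:
  moves:
    - {"delta_rot":[0,0,0],"slide":[0,0,1],"fingers":-1}
    - {"delta_rot":[0,0,0],"slide":[0,0,1],"fingers":-1}
    - {"delta_rot":[0,0,0],"slide":[0,0,0.5],"fingers":-1}
    - {"delta_rot":[0,0,0],"slide":[0,0,0],"fingers":-1}
    - {"delta_rot":[0,0,0],"slide":[0,0,0],"fingers":-1}

```text
time: 18.35
ee_pos: [531.2, -27.1, 44.0]
tool_rot: [-180.0, 0.0, -157.2]
wrist_force: [-2.9, 0.1, 4.9]
opening: 52.8
finger_force: 53.8
```

Contact is upward 6 N at the expected height: home. Release and lift.

Call:
jog_arm:
  moves:
    - {"delta_rot":[0,0,0],"slide":[0,0,0],"fingers":1}
    - {"delta_rot":[0,0,0],"slide":[0,0,0],"fingers":1}
    - {"delta_rot":[0,0,0],"slide":[0,0,0],"fingers":1}
    - {"delta_rot":[0,0,0],"slide":[0,0,-20],"fingers":1}
    - {"delta_rot":[0,0,0],"slide":[0,0,-30],"fingers":1}
    - {"delta_rot":[0,0,0],"slide":[0,0,-40],"fingers":1}
    - {"delta_rot":[0,0,0],"slide":[0,0,-40],"fingers":1}
    - {"delta_rot":[0,0,0],"slide":[0,0,-40],"fingers":1}
    - {"delta_rot":[0,0,0],"slide":[0,0,0],"fingers":1}
    - {"delta_rot":[0,0,0],"slide":[0,0,0],"fingers":1}

```text
time: 19.35
ee_pos: [531.6, -27.0, 214.0]
tool_rot: [-179.9, 0.1, -157.2]
wrist_force: [0.2, 1.2, -0.9]
opening: 85.1
finger_force: 0.0
```

```bash
python3 - <<'E'
from h import *
s=state();print(s['ee_pos'],s['tool_rot'],s['opening'])
c=calibration('wrist');im=read_camera('wrist'); cv2.imwrite('pics/w9.png',im[:,:,::-1])
rings(im,c,[(530,-27)],False,z=72,w=50)
rings(im,c,[(442,153),(558,196)])
E
```

```text
[531.63721901 -27.011725   214.04775431] [-1.79945780e+02  1.12036716e-01 -1.57181214e+02] 85.1410167193135
(530, -27) [530.2 -27.4] 26.4 (530.2, -27.4, 26.6) 1032
(442, 153) [441.7 154. ] 26.2 (441.8, 154.0, 26.5) 612
(558, 196) [558.4 196.8] 26.2 (558.5, 196.7, 26.6) 438
```

Orange roll is centred at (530.2,-27.4) against the stand's (530.1,-27.0). On to the first white roll.

Call:
jog_arm:
  moves:
    - {"delta_rot":[0,0,0],"slide":[3,41,0],"fingers":1}
    - {"delta_rot":[0,0,0],"slide":[3,41,0],"fingers":1}
    - {"delta_rot":[0,0,0],"slide":[3,41,0],"fingers":1}
    - {"delta_rot":[0,0,0],"slide":[3,41,0],"fingers":1}
    - {"delta_rot":[0,0,0],"slide":[2,40,0],"fingers":1}
    - {"delta_rot":[0,0,-0.143],"slide":[0,0,0],"fingers":1}
    - {"delta_rot":[0,0,-0.143],"slide":[0,0,0],"fingers":1}
    - {"delta_rot":[0,0,-0.143],"slide":[0,0,0],"fingers":1}
    - {"delta_rot":[0,0,-0.143],"slide":[0,0,0],"fingers":1}
    - {"delta_rot":[0,0,-0.143],"slide":[0,0,0],"fingers":1}
    - {"delta_rot":[0,0,-0.143],"slide":[0,0,0],"fingers":1}
    - {"delta_rot":[0,0,-0.143],"slide":[0,0,0],"fingers":1}

```text
time: 20.6
ee_pos: [438.1, 155.3, 211.3]
tool_rot: [179.8, -0.1, -99.5]
wrist_force: [-1.1, -0.8, -0.2]
opening: 85.4
finger_force: 0.0
```

Call:
jog_arm:
  moves:
    - {"delta_rot":[0,0,-0.143],"slide":[0,0,0],"fingers":1}
    - {"delta_rot":[0,0,0],"slide":[0,0,40],"fingers":1}
    - {"delta_rot":[0,0,0],"slide":[0,0,40],"fingers":1}
    - {"delta_rot":[0,0,0],"slide":[0,0,0],"fingers":1}
    - {"delta_rot":[0,0,0],"slide":[0,0,0],"fingers":1}

```text
time: 21.1
ee_pos: [437.9, 155.2, 132.5]
tool_rot: [179.8, -0.1, -91.6]
wrist_force: [0.8, 0.4, 0.5]
opening: 85.2
finger_force: 0.0
```

```bash
cat > go.py <<'E'
# python3 go.py gx gy [z]: look for a white roll near (gx,gy) (default: as-is) and print tool-axis shifts
import sys; from h import *
s=state();p=s['ee_pos'];y=np.radians(s['tool_rot'][2]);print(p.round(1),s['tool_rot'].round(1),s['opening'].round(1))
c=calibration('wrist');im=read_camera('wrist')
g=(float(sys.argv[1]),float(sys.argv[2])); z=float(sys.argv[3]) if len(sys.argv)>3 else 60
H=hsv(im);M=(H[...,1]<60)&(H[...,2]>120)
u,v=map(int,proj(c,(*g,z),1)); m=sub(M,max(0,u-70),u+70,max(0,v-70),v+70)
r=circ(c,bigs(m),z); print(r)
d=r[0]-p[:2]; print('slide x,y',d@[np.cos(y),np.sin(y)],d@[np.sin(y),-np.cos(y)],'px',u,v)
cv2.imwrite('pics/last.png',im[:,:,::-1])
E
python3 go.py 442 154
```

```text
Traceback (most recent call last):
  File "go.py", line 3, in <module>
    s=state();p=s['ee_pos'];y=np.radians(s['tool_rot'][2]);print(p.round(1),s['tool_rot'].round(1),s['opening'].round(1))
                                                                                                   ^^^^^^^^^^^^^^^^^^
AttributeError: 'float' object has no attribute 'round'
```

```bash
sed -i "s/s\['opening'\].round(1)/s['opening']/" go.py; python3 go.py 442 154
```

```text
[437.9 155.2 132.5] [ 1.798e+02 -1.000e-01 -9.160e+01] 85.21886784564157
(array([441.8, 153.7]), np.float64(26.5), (441.9, 153.7, 26.8), 1656)
slide x,y 1.4183232123546754 -3.9773392835315864 px 274 222
```

Call:
jog_arm:
  moves:
    - {"delta_rot":[0,0,0],"slide":[1.4,-4,20],"fingers":1}
    - {"delta_rot":[0,0,0],"slide":[0,0,30],"fingers":1}
    - {"delta_rot":[0,0,0],"slide":[0,0,30],"fingers":1}
    - {"delta_rot":[0,0,0],"slide":[0,0,20],"fingers":1}
    - {"delta_rot":[0,0,0],"slide":[0,0,0],"fingers":1}
    - {"delta_rot":[0,0,0],"slide":[0,0,0],"fingers":-1}
    - {"delta_rot":[0,0,0],"slide":[0,0,0],"fingers":-1}
    - {"delta_rot":[0,0,0],"slide":[0,0,0],"fingers":-1}
    - {"delta_rot":[0,0,0],"slide":[0,0,0],"fingers":-1}
    - {"delta_rot":[0,0,0],"slide":[0,0,-20],"fingers":-1}
    - {"delta_rot":[0,0,0],"slide":[0,0,-40],"fingers":-1}
    - {"delta_rot":[0,0,0],"slide":[0,0,-40],"fingers":-1}
  newtons: 50

```text
time: 22.35
ee_pos: [442.6, 154.0, 135.2]
tool_rot: [180.0, -0.0, -91.6]
wrist_force: [0.7, -0.4, -2.6]
opening: 52.7
finger_force: 53.1
```

Call:
jog_arm:
  moves:
    - {"delta_rot":[0,0,0],"slide":[40,-6,0],"fingers":-1}
    - {"delta_rot":[0,0,0],"slide":[48,-6,0],"fingers":-1}
    - {"delta_rot":[0,0,0],"slide":[48,-6,0],"fingers":-1}
    - {"delta_rot":[0,0,0],"slide":[48,-6,0],"fingers":-1}
    - {"delta_rot":[0,0,0],"slide":[48,-6,0],"fingers":-1}
    - {"delta_rot":[0,0,0],"slide":[48,-7,0],"fingers":-1}
    - {"delta_rot":[0,0,0],"slide":[48,-6,0],"fingers":-1}
    - {"delta_rot":[0,0,0],"slide":[48,-6,0],"fingers":-1}
    - {"delta_rot":[0,0,0],"slide":[48,-7,0],"fingers":-1}
    - {"delta_rot":[0,0,0],"slide":[48,-7,0],"fingers":-1}
    - {"delta_rot":[0,0,0],"slide":[0,0,0],"fingers":-1}
    - {"delta_rot":[0,0,0],"slide":[0,0,0],"fingers":-1}

```text
time: 23.55
ee_pos: [492.3, -320.7, 133.8]
tool_rot: [-180.0, 0.0, -91.8]
wrist_force: [-0.7, 0.4, -1.4]
opening: 52.9
finger_force: 53.2
```

```bash
python3 - <<'E'
from h import *
s=state();print(s['ee_pos'],s['tool_rot'],s['qpos'].round(1))
c=calibration('wrist');im=read_camera('wrist'); cv2.imwrite('pics/w10.png',im[:,:,::-1])
p=s['ee_pos']
H=hsv(im);M=(H[...,1]<60)&(H[...,2]>120)
u,v=map(int,proj(c,(p[0],p[1],p[2]+29),1)); print(u,v, circ(c,bigs(sub(M,u-70,u+70,v-70,v+70)),p[2]+29))
E
```

```text
[ 492.32822654 -320.74652755  133.75131833] [-1.79978767e+02  5.07835326e-03 -9.17677798e+01] [ -33.1   14.8   -5.2   70.     0.  -121.3]
279 309 (array([ 491.7, -326.1]), np.float64(25.8), (491.7, -326.1, 26.3), 4023)
```

View pics/w10.png

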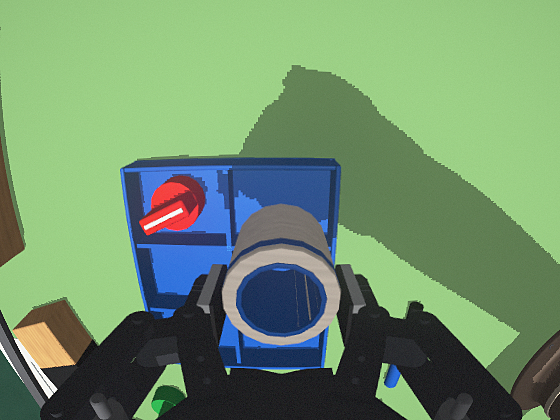

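The roll hangs over the empty cell beside the lock: lock at (175,207), cell at (285,200). Lowering.

Call:
jog_arm:
  moves:
    - {"delta_rot":[0,0,0],"slide":[1,0,20],"fingers":-1}
    - {"delta_rot":[0,0,0],"slide":[0,0,25],"fingers":-1}
    - {"delta_rot":[0,0,0],"slide":[0,0,20],"fingers":-1}
    - {"delta_rot":[0,0,0],"slide":[0,0,15],"fingers":-1}
    - {"delta_rot":[0,0,0],"slide":[0,0,8],"fingers":-1}
    - {"delta_rot":[0,0,0],"slide":[0,0,5],"fingers":-1}
    - {"delta_rot":[0,0,0],"slide":[0,0,2],"fingers":-1}
    - {"delta_rot":[0,0,0],"slide":[0,0,1],"fingers":-1}
    - {"delta_rot":[0,0,0],"slide":[0,0,1],"fingers":-1}
    - {"delta_rot":[0,0,0],"slide":[0,0,0],"fingers":-1}
    - {"delta_rot":[0,0,0],"slide":[0,0,0],"fingers":-1}

```text
time: 24.7
ee_pos: [492.8, -319.8, 39.9]
tool_rot: [-179.9, -0.0, -91.6]
wrist_force: [-6.3, 4.5, 17.0]
opening: 52.6
finger_force: 54.7
```

```bash
python3 - <<'E'
from h import *
s=state();p=s['ee_pos'];print(p)
c=calibration('wrist');im=read_camera('wrist')
H=hsv(im);w=(H[...,1]<60)&(H[...,2]>120)
blue=(H[...,0]>100)&(H[...,0]<130)&(H[...,1]>110)
for z in (64,67):
  u,v=map(int,proj(c,(p[0],p[1],z),1))
  print(u,v,circ(c,bigs(sub(w,u-70,u+70,v-70,v+70)),z), circ(c,bigs(sub(blue,u-45,u+45,v-45,v+60)),z))
cv2.imwrite('pics/w11.png',im[150:400,130:430,::-1])
sc=read_camera('scene'); cs=calibration('scene'); u,v=map(int,proj(cs,(492,-322,40))); cv2.imwrite('pics/s11.png',cv2.resize(sc[v-60:v+60,u-80:u+80,::-1],None,fx=3,fy=3,interpolation=cv2.INTER_CUBIC))
a=cv2.resize(im[150:400,130:430,::-1],None,fx=1.44,fy=1.44); b=cv2.imread('pics/s11.png'); 
cv2.imwrite('pics/both.png',cv2.resize(np.hstack([a[:360,:430],b[:360]]),(800,317)))
E
```

```text
[ 492.77596214 -319.79905421   39.9493979 ]
279 302 (array([ 492.3, -321.6]), np.float64(27.1), (492.1, -321.5, 27.6), 4138) (array([ 492.3, -320. ]), np.float64(20.2), (492.3, -320.0, 20.4), 4999)
279 306 (array([ 492.2, -323.7]), np.float64(26.4), (492.1, -323.6, 26.9), 4138) (array([ 492.3, -322.1]), np.float64(19.7), (492.2, -322.1, 19.9), 4999)
```

View pics/both.png

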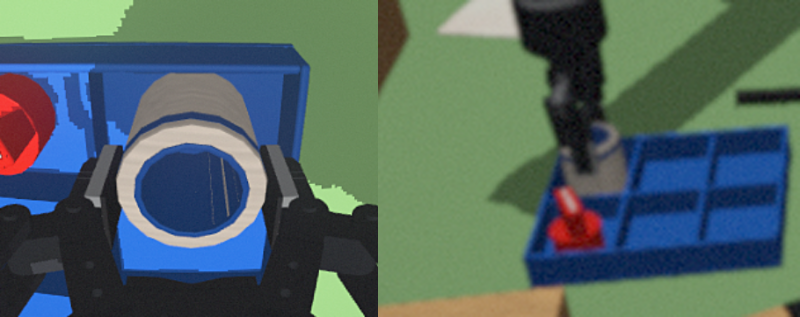

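The roll stands in its cell and its top fits z = 64, i.e. on the floor. Release gently.

Call:
jog_arm:
  moves:
    - {"delta_rot":[0,0,0],"slide":[0,0,-2],"fingers":-1}
    - {"delta_rot":[0,0,0],"slide":[0,0,0],"fingers":0.5}
    - {"delta_rot":[0,0,0],"slide":[0,0,0],"fingers":0.5}
    - {"delta_rot":[0,0,0],"slide":[0,0,0],"fingers":0.5}
    - {"delta_rot":[0,0,0],"slide":[0,0,-20],"fingers":0.5}
    - {"delta_rot":[0,0,0],"slide":[0,0,-30],"fingers":0.5}
    - {"delta_rot":[0,0,0],"slide":[0,0,-50],"fingers":1}
    - {"delta_rot":[0,0,0],"slide":[-40,0,-20],"fingers":1}
    - {"delta_rot":[0,0,0],"slide":[-49,0,0],"fingers":1}
    - {"delta_rot":[0,0,0],"slide":[-49,0,0],"fingers":1}
    - {"delta_rot":[0,0,0],"slide":[-49,0,0],"fingers":1}
    - {"delta_rot":[0,0,0],"slide":[-49,0,0],"fingers":1}

```text
time: 26.0
ee_pos: [498.9, -82.9, 158.3]
tool_rot: [-180.0, 0.0, -91.7]
wrist_force: [1.3, 0.3, 0.3]
opening: 85.4
finger_force: 0.0
```

Call:
jog_arm:
  moves:
    - {"delta_rot":[0,0,0],"slide":[-47,-8.5,0],"fingers":1}
    - {"delta_rot":[0,0,0],"slide":[-47,-8.5,0],"fingers":1}
    - {"delta_rot":[0,0,0],"slide":[-47,-8.5,0],"fingers":1}
    - {"delta_rot":[0,0,0],"slide":[-47,-8.5,0],"fingers":1}
    - {"delta_rot":[0,0,0],"slide":[-47,-8.5,0],"fingers":1}
    - {"delta_rot":[0,0,0],"slide":[-47,-8.5,0],"fingers":1}
    - {"delta_rot":[0,0,0],"slide":[0,0,25],"fingers":1}
    - {"delta_rot":[0,0,0],"slide":[0,0,0],"fingers":1}
    - {"delta_rot":[0,0,0],"slide":[0,0,0],"fingers":1}

```text
time: 26.9
ee_pos: [557.5, 195.4, 132.8]
tool_rot: [179.9, -0.1, -91.6]
wrist_force: [0.1, -0.3, 0.4]
opening: 85.7
finger_force: 0.0
```

```bash
python3 go.py 558.4 196.5; python3 - <<'E'
from h import *
c=calibration('top');im=read_camera('top');H=hsv(im); wh=(H[...,1]<60)&(H[...,2]>150)
for b in blobs(sub(wh,100,470,150,300),60): print('w',b[0],b[1][4],onz(c,*b[0],60)[:2].round())
ora=((H[...,0]>5)&(H[...,0]<18))&(H[...,1]>150)&(H[...,2]>150)
for b in blobs(sub(ora,300,345,195,240),20): print('or',b[0],onz(c,*b[0],72)[:2].round())
E
```

```text
[557.5 195.4 132.8] [ 1.799e+02 -1.000e-01 -9.160e+01] 85.6631912849227
(array([558.3, 196.6]), np.float64(26.5), (558.3, 196.5, 26.8), 1657)
slide x,y -1.2516730268945933 -0.7859955312805003 px 278 225
w [320.6 218.5] 83 [531. -27.]
w [428.5 229.3] 183 [ 495. -326.]
w [167.  236.9] 189 [489. 403.]
or [322.  217.7] [533. -30.]
```

Call:
jog_arm:
  moves:
    - {"delta_rot":[0,0,0],"slide":[-1.2,-0.8,20],"fingers":1}
    - {"delta_rot":[0,0,0],"slide":[0,0,30],"fingers":1}
    - {"delta_rot":[0,0,0],"slide":[0,0,30],"fingers":1}
    - {"delta_rot":[0,0,0],"slide":[0,0,20],"fingers":1}
    - {"delta_rot":[0,0,0],"slide":[0,0,0],"fingers":1}
    - {"delta_rot":[0,0,0],"slide":[0,0,0],"fingers":-1}
    - {"delta_rot":[0,0,0],"slide":[0,0,0],"fingers":-1}
    - {"delta_rot":[0,0,0],"slide":[0,0,0],"fingers":-1}
    - {"delta_rot":[0,0,0],"slide":[0,0,0],"fingers":-1}

```text
time: 27.9
ee_pos: [560.5, 197.2, 35.9]
tool_rot: [-179.8, 0.1, -91.7]
wrist_force: [-0.5, -0.6, 6.8]
opening: 51.8
finger_force: 52.9
```

Call:
jog_arm:
  moves:
    - {"delta_rot":[0,0,0],"slide":[0,0,-20],"fingers":-1}
    - {"delta_rot":[0,0,0],"slide":[0,0,-40],"fingers":-1}
    - {"delta_rot":[0,0,0],"slide":[0,0,-50],"fingers":-1}
    - {"delta_rot":[0,0,0],"slide":[40,-3,-10],"fingers":-1}
    - {"delta_rot":[0,0,0],"slide":[49,-4,0],"fingers":-1}
    - {"delta_rot":[0,0,0],"slide":[49,-4,0],"fingers":-1}
    - {"delta_rot":[0,0,0],"slide":[49,-4,0],"fingers":-1}
    - {"delta_rot":[0,0,0],"slide":[49,-4,0],"fingers":-1}
    - {"delta_rot":[0,0,0],"slide":[49,-4,0],"fingers":-1}
    - {"delta_rot":[0,0,0],"slide":[49,-4,0],"fingers":-1}
    - {"delta_rot":[0,0,0],"slide":[49,-4,0],"fingers":-1}
    - {"delta_rot":[0,0,0],"slide":[49,-4,0],"fingers":-1}

```text
time: 29.1
ee_pos: [581.6, -238.0, 154.4]
tool_rot: [-179.9, -0.0, -91.6]
wrist_force: [0.7, 0.8, -1.5]
opening: 51.6
finger_force: 53.0
```

Call:
jog_arm:
  moves:
    - {"delta_rot":[0,0,0],"slide":[20,0,0],"fingers":-1}
    - {"delta_rot":[0,0,0],"slide":[0,0,0],"fingers":-1}
    - {"delta_rot":[0,0,0],"slide":[0,0,0],"fingers":-1}

```text
time: 29.4
ee_pos: [580.9, -255.7, 153.6]
tool_rot: [-180.0, 0.0, -91.7]
wrist_force: [-0.0, -0.4, -2.1]
opening: 51.8
finger_force: 53.0
```

Call:
jog_arm:
  moves:
    - {"delta_rot":[0,0,0],"slide":[-1.2,-1.5,20],"fingers":-1}
    - {"delta_rot":[0,0,0],"slide":[0,0,35],"fingers":-1}
    - {"delta_rot":[0,0,0],"slide":[0,0,25],"fingers":-1}
    - {"delta_rot":[0,0,0],"slide":[0,0,15],"fingers":-1}
    - {"delta_rot":[0,0,0],"slide":[0,0,9],"fingers":-1}
    - {"delta_rot":[0,0,0],"slide":[0,0,5],"fingers":-1}
    - {"delta_rot":[0,0,0],"slide":[0,0,3],"fingers":-1}
    - {"delta_rot":[0,0,0],"slide":[0,0,0],"fingers":-1}
    - {"delta_rot":[0,0,0],"slide":[0,0,0],"fingers":-1}

```text
time: 30.3
ee_pos: [583.1, -254.8, 42.2]
tool_rot: [-179.9, -0.0, -91.6]
wrist_force: [0.0, -0.1, -1.8]
opening: 51.6
finger_force: 53.0
```

```bash
python3 go.py 582 -254 64
```

```text
[ 583.1 -254.8   42.2] [-179.9   -0.   -91.6] 51.609730086019425
(array([ 582.7, -254.8]), np.float64(27.6), (582.7, -254.6, 28.2), 4158)
slide x,y 0.0495478924649652 0.42657115477071456 px 282 301
```

Well centred, with about 2 mm to go. Settle, release, and back towards the rolls.

Call:
jog_arm:
  moves:
    - {"delta_rot":[0,0,0],"slide":[0,0,2],"fingers":-1}
    - {"delta_rot":[0,0,0],"slide":[0,0,1],"fingers":-1}
    - {"delta_rot":[0,0,0],"slide":[0,0,0],"fingers":-1}
    - {"delta_rot":[0,0,0],"slide":[0,0,0],"fingers":0.5}
    - {"delta_rot":[0,0,0],"slide":[0,0,0],"fingers":0.5}
    - {"delta_rot":[0,0,0],"slide":[0,0,0],"fingers":0.5}
    - {"delta_rot":[0,0,0],"slide":[0,0,-20],"fingers":0.5}
    - {"delta_rot":[0,0,0],"slide":[0,0,-30],"fingers":0.5}
    - {"delta_rot":[0,0,0],"slide":[0,0,-50],"fingers":1}
    - {"delta_rot":[0,0,0],"slide":[-40,0,-20],"fingers":1}
    - {"delta_rot":[0,0,0],"slide":[-49,0,0],"fingers":1}
    - {"delta_rot":[0,0,0],"slide":[-49,0,0],"fingers":1}

```text
time: 31.55
ee_pos: [587.1, -115.9, 159.4]
tool_rot: [-179.9, -0.0, -91.7]
wrist_force: [0.4, 0.8, 0.2]
opening: 85.6
finger_force: 0.0
```

Call:
jog_arm:
  moves:
    - {"delta_rot":[0,0,0],"slide":[-47,4,0],"fingers":1}
    - {"delta_rot":[0,0,0],"slide":[-47,4,0],"fingers":1}
    - {"delta_rot":[0,0,0],"slide":[-47,4,0],"fingers":1}
    - {"delta_rot":[0,0,0],"slide":[-47,4,0],"fingers":1}
    - {"delta_rot":[0,0,0],"slide":[-47,4,0],"fingers":1}
    - {"delta_rot":[0,0,0],"slide":[-47,4,0],"fingers":1}
    - {"delta_rot":[0,0,0],"slide":[-47,5,0],"fingers":1}
    - {"delta_rot":[0,0,0],"slide":[-47,5,0],"fingers":1}
    - {"delta_rot":[0,0,0],"slide":[-45,4,0],"fingers":1}
    - {"delta_rot":[0,0,0],"slide":[0,0,26],"fingers":1}
    - {"delta_rot":[0,0,0],"slide":[0,0,0],"fingers":1}
    - {"delta_rot":[0,0,0],"slide":[0,0,0],"fingers":1}

```text
time: 32.75
ee_pos: [560.0, 304.6, 131.8]
tool_rot: [179.9, -0.1, -91.6]
wrist_force: [-0.6, 0.3, 0.9]
opening: 85.1
finger_force: 0.0
```

```bash
python3 go.py 561.2 302.4
```

```text
[560.  304.6 131.8] [ 1.799e+02 -1.000e-01 -9.160e+01] 85.13861895438335
(array([561. , 302.3]), np.float64(26.6), (561.1, 302.1, 27.0), 1688)
slide x,y 2.309442553544082 -1.039267937315263 px 278 221
```

Call:
jog_arm:
  moves:
    - {"delta_rot":[0,0,0],"slide":[2.3,-1,20],"fingers":1}
    - {"delta_rot":[0,0,0],"slide":[0,0,30],"fingers":1}
    - {"delta_rot":[0,0,0],"slide":[0,0,30],"fingers":1}
    - {"delta_rot":[0,0,0],"slide":[0,0,20],"fingers":1}
    - {"delta_rot":[0,0,0],"slide":[0,0,0],"fingers":1}
    - {"delta_rot":[0,0,0],"slide":[0,0,0],"fingers":-1}
    - {"delta_rot":[0,0,0],"slide":[0,0,0],"fingers":-1}
    - {"delta_rot":[0,0,0],"slide":[0,0,0],"fingers":-1}
    - {"delta_rot":[0,0,0],"slide":[0,0,0],"fingers":-1}

```text
time: 33.7
ee_pos: [563.0, 303.3, 35.2]
tool_rot: [-179.8, 0.1, -91.7]
wrist_force: [-0.1, -1.6, 7.1]
opening: 52.9
finger_force: 52.3
```

Call:
jog_arm:
  moves:
    - {"delta_rot":[0,0,0],"slide":[0,0,-20],"fingers":-1}
    - {"delta_rot":[0,0,0],"slide":[0,0,-40],"fingers":-1}
    - {"delta_rot":[0,0,0],"slide":[0,0,-50],"fingers":-1}
    - {"delta_rot":[0,0,0],"slide":[40,4,-10],"fingers":-1}
    - {"delta_rot":[0,0,0],"slide":[49,5,0],"fingers":-1}
    - {"delta_rot":[0,0,0],"slide":[49,4,0],"fingers":-1}
    - {"delta_rot":[0,0,0],"slide":[49,5,0],"fingers":-1}
    - {"delta_rot":[0,0,0],"slide":[49,4,0],"fingers":-1}
    - {"delta_rot":[0,0,0],"slide":[49,5,0],"fingers":-1}
    - {"delta_rot":[0,0,0],"slide":[49,4,0],"fingers":-1}
    - {"delta_rot":[0,0,0],"slide":[49,5,0],"fingers":-1}
    - {"delta_rot":[0,0,0],"slide":[49,4,0],"fingers":-1}

```text
time: 34.9
ee_pos: [508.9, -129.7, 153.7]
tool_rot: [-179.9, -0.0, -91.6]
wrist_force: [0.4, -0.3, -2.3]
opening: 53.0
finger_force: 53.1
```

Call:
jog_arm:
  moves:
    - {"delta_rot":[0,0,0],"slide":[49,4,0],"fingers":-1}
    - {"delta_rot":[0,0,0],"slide":[49,4,0],"fingers":-1}
    - {"delta_rot":[0,0,0],"slide":[24,2,0],"fingers":-1}
    - {"delta_rot":[0,0,0],"slide":[0,0,0],"fingers":-1}
    - {"delta_rot":[0,0,0],"slide":[0,0,0],"fingers":-1}

```text
time: 35.4
ee_pos: [495.6, -249.9, 153.0]
tool_rot: [-180.0, 0.0, -91.7]
wrist_force: [-0.4, 0.7, -2.5]
opening: 53.2
finger_force: 53.1
```

Call:
jog_arm:
  moves:
    - {"delta_rot":[0,0,0],"slide":[1.2,1,20],"fingers":-1}
    - {"delta_rot":[0,0,0],"slide":[0,0,35],"fingers":-1}
    - {"delta_rot":[0,0,0],"slide":[0,0,25],"fingers":-1}
    - {"delta_rot":[0,0,0],"slide":[0,0,15],"fingers":-1}
    - {"delta_rot":[0,0,0],"slide":[0,0,9],"fingers":-1}
    - {"delta_rot":[0,0,0],"slide":[0,0,5],"fingers":-1}
    - {"delta_rot":[0,0,0],"slide":[0,0,3],"fingers":-1}
    - {"delta_rot":[0,0,0],"slide":[0,0,1],"fingers":-1}
    - {"delta_rot":[0,0,0],"slide":[0,0,0],"fingers":-1}
    - {"delta_rot":[0,0,0],"slide":[0,0,0],"fingers":-1}

```text
time: 36.4
ee_pos: [495.1, -250.9, 39.9]
tool_rot: [-179.9, -0.0, -91.6]
wrist_force: [-0.6, 0.3, -1.5]
opening: 52.7
finger_force: 53.0
```

```bash
python3 go.py 494 -252 64
```

```text
[ 495.1 -250.9   39.9] [-179.9   -0.   -91.6] 52.68416000636961
(array([ 494.6, -251.9]), np.float64(27.2), (494.6, -251.9, 27.7), 4232)
slide x,y 1.0552693167571694 0.42891123827608524 px 282 300
```

Call:
jog_arm:
  moves:
    - {"delta_rot":[0,0,0],"slide":[0,0,1.5],"fingers":-1}
    - {"delta_rot":[0,0,0],"slide":[0,0,0],"fingers":-1}
    - {"delta_rot":[0,0,0],"slide":[0,0,0],"fingers":0.5}
    - {"delta_rot":[0,0,0],"slide":[0,0,0],"fingers":0.5}
    - {"delta_rot":[0,0,0],"slide":[0,0,0],"fingers":0.5}
    - {"delta_rot":[0,0,0],"slide":[0,0,-20],"fingers":0.5}
    - {"delta_rot":[0,0,0],"slide":[0,0,-30],"fingers":0.5}
    - {"delta_rot":[0,0,0],"slide":[0,0,-50],"fingers":1}
    - {"delta_rot":[0,0,0],"slide":[-40,0,-20],"fingers":1}
    - {"delta_rot":[0,0,0],"slide":[-49,0,0],"fingers":1}
    - {"delta_rot":[0,0,0],"slide":[-49,0,0],"fingers":1}
    - {"delta_rot":[0,0,0],"slide":[-49,0,0],"fingers":1}

```text
time: 37.65
ee_pos: [500.0, -62.2, 158.1]
tool_rot: [-179.9, 0.0, -91.7]
wrist_force: [1.0, 0.5, 0.8]
opening: 85.4
finger_force: 0.0
```

Call:
jog_arm:
  moves:
    - {"delta_rot":[0,0,0],"slide":[-44,-20,0],"fingers":1}
    - {"delta_rot":[0,0,0],"slide":[-44,-20,0],"fingers":1}
    - {"delta_rot":[0,0,0],"slide":[-44,-20,0],"fingers":1}
    - {"delta_rot":[0,0,0],"slide":[-44,-20,0],"fingers":1}
    - {"delta_rot":[0,0,0],"slide":[-44,-21,0],"fingers":1}
    - {"delta_rot":[0,0,0],"slide":[-44,-21,0],"fingers":1}
    - {"delta_rot":[0,0,0],"slide":[-44,-21,0],"fingers":1}
    - {"delta_rot":[0,0,0],"slide":[0,0,26],"fingers":1}
    - {"delta_rot":[0,0,0],"slide":[0,0,0],"fingers":1}
    - {"delta_rot":[0,0,0],"slide":[0,0,0],"fingers":1}

```text
time: 38.65
ee_pos: [650.8, 239.5, 130.9]
tool_rot: [179.8, -0.1, -91.6]
wrist_force: [0.5, -0.1, 0.9]
opening: 85.1
finger_force: 0.0
```

```bash
python3 go.py 652 237; python3 - <<'E'
from station import state
print(state()['qpos'].round(1))
E
```

```text
[650.8 239.5 130.9] [ 1.798e+02 -1.000e-01 -9.160e+01] 85.11988062552541
(array([652.1, 240.4]), np.float64(26.5), (652.1, 240.4, 26.7), 1625)
slide x,y -0.9192802514656929 -1.244844215078272 px 278 221
[ 20.2  26.6  11.3  74.7  -0.  -68.1]
```

Call:
jog_arm:
  moves:
    - {"delta_rot":[0,0,0],"slide":[-0.9,-1.2,20],"fingers":1}
    - {"delta_rot":[0,0,0],"slide":[0,0,30],"fingers":1}
    - {"delta_rot":[0,0,0],"slide":[0,0,30],"fingers":1}
    - {"delta_rot":[0,0,0],"slide":[0,0,19],"fingers":1}
    - {"delta_rot":[0,0,0],"slide":[0,0,0],"fingers":1}
    - {"delta_rot":[0,0,0],"slide":[0,0,0],"fingers":-1}
    - {"delta_rot":[0,0,0],"slide":[0,0,0],"fingers":-1}
    - {"delta_rot":[0,0,0],"slide":[0,0,0],"fingers":-1}
    - {"delta_rot":[0,0,0],"slide":[0,0,0],"fingers":-1}

```text
time: 39.6
ee_pos: [654.5, 241.2, 35.9]
tool_rot: [-179.8, 0.1, -91.7]
wrist_force: [-0.2, -0.6, 5.7]
opening: 52.0
finger_force: 53.1
```

Call:
jog_arm:
  moves:
    - {"delta_rot":[0,0,0],"slide":[0,0,-20],"fingers":-1}
    - {"delta_rot":[0,0,0],"slide":[0,0,-40],"fingers":-1}
    - {"delta_rot":[0,0,0],"slide":[0,0,-50],"fingers":-1}
    - {"delta_rot":[0,0,0],"slide":[40,6,-10],"fingers":-1}
    - {"delta_rot":[0,0,0],"slide":[48,6,0],"fingers":-1}
    - {"delta_rot":[0,0,0],"slide":[48,6,0],"fingers":-1}
    - {"delta_rot":[0,0,0],"slide":[48,6,0],"fingers":-1}
    - {"delta_rot":[0,0,0],"slide":[48,6,0],"fingers":-1}
    - {"delta_rot":[0,0,0],"slide":[48,6,0],"fingers":-1}
    - {"delta_rot":[0,0,0],"slide":[48,6,0],"fingers":-1}
    - {"delta_rot":[0,0,0],"slide":[48,6,0],"fingers":-1}
    - {"delta_rot":[0,0,0],"slide":[48,6,0],"fingers":-1}

```text
time: 40.8
ee_pos: [586.5, -183.3, 154.0]
tool_rot: [-179.9, -0.0, -91.6]
wrist_force: [-0.3, -0.4, -1.1]
opening: 52.4
finger_force: 53.0
```

Call:
jog_arm:
  moves:
    - {"delta_rot":[0,0,0],"slide":[2,1,0],"fingers":-1}
    - {"delta_rot":[0,0,0],"slide":[0,0,0],"fingers":-1}
    - {"delta_rot":[0,0,0],"slide":[0,0,0],"fingers":-1}

```text
time: 41.1
ee_pos: [586.1, -182.7, 153.3]
tool_rot: [-180.0, 0.0, -91.6]
wrist_force: [-0.7, 0.7, -1.7]
opening: 52.2
finger_force: 53.0
```

Call:
jog_arm:
  moves:
    - {"delta_rot":[0,0,0],"slide":[1.5,1,20],"fingers":-1}
    - {"delta_rot":[0,0,0],"slide":[0,0,35],"fingers":-1}
    - {"delta_rot":[0,0,0],"slide":[0,0,25],"fingers":-1}
    - {"delta_rot":[0,0,0],"slide":[0,0,15],"fingers":-1}
    - {"delta_rot":[0,0,0],"slide":[0,0,9],"fingers":-1}
    - {"delta_rot":[0,0,0],"slide":[0,0,5],"fingers":-1}
    - {"delta_rot":[0,0,0],"slide":[0,0,3],"fingers":-1}
    - {"delta_rot":[0,0,0],"slide":[0,0,1],"fingers":-1}
    - {"delta_rot":[0,0,0],"slide":[0,0,0],"fingers":-1}
    - {"delta_rot":[0,0,0],"slide":[0,0,0],"fingers":-1}

```text
time: 42.1
ee_pos: [585.2, -184.9, 40.5]
tool_rot: [-179.9, -0.0, -91.6]
wrist_force: [0.4, -0.3, -1.2]
opening: 52.0
finger_force: 53.0
```

```bash
python3 go.py 585 -184 64
```

```text
[ 585.2 -184.9   40.5] [-179.9   -0.   -91.6] 52.01031679632327
(array([ 584.8, -186. ]), np.float64(27.2), (584.7, -185.9, 27.8), 4203)
slide x,y 1.0755805096478739 0.3835781494128464 px 280 303
```

Call:
jog_arm:
  moves:
    - {"delta_rot":[0,0,0],"slide":[0,0,2],"fingers":-1}
    - {"delta_rot":[0,0,0],"slide":[0,0,0],"fingers":-1}
    - {"delta_rot":[0,0,0],"slide":[0,0,0],"fingers":0.5}
    - {"delta_rot":[0,0,0],"slide":[0,0,0],"fingers":0.5}
    - {"delta_rot":[0,0,0],"slide":[0,0,0],"fingers":0.5}
    - {"delta_rot":[0,0,0],"slide":[0,0,-20],"fingers":0.5}
    - {"delta_rot":[0,0,0],"slide":[0,0,-30],"fingers":0.5}
    - {"delta_rot":[0,0,0],"slide":[0,0,-50],"fingers":1}
    - {"delta_rot":[0,0,0],"slide":[-40,0,-20],"fingers":1}
    - {"delta_rot":[0,0,0],"slide":[-49,0,0],"fingers":1}
    - {"delta_rot":[0,0,0],"slide":[-49,0,0],"fingers":1}
    - {"delta_rot":[0,0,0],"slide":[-49,0,0],"fingers":1}

```text
time: 43.35
ee_pos: [590.1, 3.6, 158.0]
tool_rot: [-180.0, 0.0, -91.7]
wrist_force: [0.5, 0.6, 0.1]
opening: 85.5
finger_force: 0.0
```

Call:
jog_arm:
  moves:
    - {"delta_rot":[0,0,0],"slide":[-45,12,0],"fingers":1}
    - {"delta_rot":[0,0,0],"slide":[-45,13,0],"fingers":1}
    - {"delta_rot":[0,0,0],"slide":[-45,13,0],"fingers":1}
    - {"delta_rot":[0,0,0],"slide":[-45,13,0],"fingers":1}
    - {"delta_rot":[0,0,0],"slide":[-45,13,0],"fingers":1}
    - {"delta_rot":[0,0,0],"slide":[-45,13,0],"fingers":1}
    - {"delta_rot":[0,0,0],"slide":[-45,13,0],"fingers":1}
    - {"delta_rot":[0,0,0],"slide":[-45,13,0],"fingers":1}
    - {"delta_rot":[0,0,0],"slide":[-42,12,0],"fingers":1}
    - {"delta_rot":[0,0,0],"slide":[0,0,26],"fingers":1}
    - {"delta_rot":[0,0,0],"slide":[0,0,0],"fingers":1}
    - {"delta_rot":[0,0,0],"slide":[0,0,0],"fingers":1}

```text
time: 44.55
ee_pos: [486.2, 406.6, 131.3]
tool_rot: [179.9, -0.1, -91.6]
wrist_force: [0.5, -0.4, 0.0]
opening: 85.0
finger_force: 0.0
```

```bash
python3 go.py 487.4 405.6
```

```text
[486.2 406.6 131.3] [ 1.799e+02 -1.000e-01 -9.160e+01] 84.9882173661523
(array([487.3, 405.5]), np.float64(26.5), (487.4, 405.5, 26.7), 1645)
slide x,y 1.0933674336394503 -1.1092556353383456 px 278 223
```

Call:
jog_arm:
  moves:
    - {"delta_rot":[0,0,0],"slide":[1,-1.1,20],"fingers":1}
    - {"delta_rot":[0,0,0],"slide":[0,0,30],"fingers":1}
    - {"delta_rot":[0,0,0],"slide":[0,0,30],"fingers":1}
    - {"delta_rot":[0,0,0],"slide":[0,0,19],"fingers":1}
    - {"delta_rot":[0,0,0],"slide":[0,0,0],"fingers":1}
    - {"delta_rot":[0,0,0],"slide":[0,0,0],"fingers":-1}
    - {"delta_rot":[0,0,0],"slide":[0,0,0],"fingers":-1}
    - {"delta_rot":[0,0,0],"slide":[0,0,0],"fingers":-1}
    - {"delta_rot":[0,0,0],"slide":[0,0,0],"fingers":-1}

```text
time: 45.5
ee_pos: [489.2, 407.0, 35.6]
tool_rot: [-179.8, 0.1, -91.7]
wrist_force: [0.5, -0.2, 6.9]
opening: 52.6
finger_force: 52.5
```

Call:
jog_arm:
  moves:
    - {"delta_rot":[0,0,0],"slide":[0,0,-20],"fingers":-1}
    - {"delta_rot":[0,0,0],"slide":[0,0,-40],"fingers":-1}
    - {"delta_rot":[0,0,0],"slide":[0,0,-50],"fingers":-1}
    - {"delta_rot":[0,0,0],"slide":[40,-2,-10],"fingers":-1}
    - {"delta_rot":[0,0,0],"slide":[49,-2,0],"fingers":-1}
    - {"delta_rot":[0,0,0],"slide":[49,-2,0],"fingers":-1}
    - {"delta_rot":[0,0,0],"slide":[49,-2,0],"fingers":-1}
    - {"delta_rot":[0,0,0],"slide":[49,-2,0],"fingers":-1}
    - {"delta_rot":[0,0,0],"slide":[49,-2,0],"fingers":-1}
    - {"delta_rot":[0,0,0],"slide":[49,-2,0],"fingers":-1}
    - {"delta_rot":[0,0,0],"slide":[49,-2,0],"fingers":-1}
    - {"delta_rot":[0,0,0],"slide":[49,-2,0],"fingers":-1}

```text
time: 46.7
ee_pos: [493.4, -28.0, 154.1]
tool_rot: [-179.9, -0.0, -91.6]
wrist_force: [1.0, -0.2, -1.7]
opening: 52.6
finger_force: 53.0
```

Call:
jog_arm:
  moves:
    - {"delta_rot":[0,0,0],"slide":[49,-2,0],"fingers":-1}
    - {"delta_rot":[0,0,0],"slide":[49,-2,0],"fingers":-1}
    - {"delta_rot":[0,0,0],"slide":[49,-2,0],"fingers":-1}
    - {"delta_rot":[0,0,0],"slide":[7,-2,0],"fingers":-1}
    - {"delta_rot":[0,0,0],"slide":[0,0,0],"fingers":-1}
    - {"delta_rot":[0,0,0],"slide":[0,0,0],"fingers":-1}

```text
time: 47.3
ee_pos: [497.0, -179.7, 153.2]
tool_rot: [-180.0, 0.0, -91.6]
wrist_force: [-0.0, 0.8, -1.2]
opening: 52.5
finger_force: 53.0
```

Call:
jog_arm:
  moves:
    - {"delta_rot":[0,0,0],"slide":[1.5,0,20],"fingers":-1}
    - {"delta_rot":[0,0,0],"slide":[0,0,35],"fingers":-1}
    - {"delta_rot":[0,0,0],"slide":[0,0,25],"fingers":-1}
    - {"delta_rot":[0,0,0],"slide":[0,0,15],"fingers":-1}
    - {"delta_rot":[0,0,0],"slide":[0,0,9],"fingers":-1}
    - {"delta_rot":[0,0,0],"slide":[0,0,5],"fingers":-1}
    - {"delta_rot":[0,0,0],"slide":[0,0,3],"fingers":-1}
    - {"delta_rot":[0,0,0],"slide":[0,0,1],"fingers":-1}
    - {"delta_rot":[0,0,0],"slide":[0,0,0],"fingers":-1}
    - {"delta_rot":[0,0,0],"slide":[0,0,0],"fingers":-1}

```text
time: 48.3
ee_pos: [497.3, -181.9, 40.4]
tool_rot: [-179.9, -0.0, -91.6]
wrist_force: [0.1, -0.7, -2.1]
opening: 52.4
finger_force: 53.0
```

```bash
python3 go.py 497 -181 64
```

```text
[ 497.3 -181.9   40.4] [-179.9   -0.   -91.6] 52.44360507566062
(array([ 497. , -183.2]), np.float64(27.2), (496.6, -183.3, 27.7), 4149)
slide x,y 1.2745999534324375 0.30870394437593884 px 280 304
```

Call:
jog_arm:
  moves:
    - {"delta_rot":[0,0,0],"slide":[0,0,2],"fingers":-1}
    - {"delta_rot":[0,0,0],"slide":[0,0,0],"fingers":-1}
    - {"delta_rot":[0,0,0],"slide":[0,0,0],"fingers":0.5}
    - {"delta_rot":[0,0,0],"slide":[0,0,0],"fingers":0.5}
    - {"delta_rot":[0,0,0],"slide":[0,0,0],"fingers":0.5}
    - {"delta_rot":[0,0,0],"slide":[0,0,-20],"fingers":0.5}
    - {"delta_rot":[0,0,0],"slide":[0,0,-30],"fingers":0.5}
    - {"delta_rot":[0,0,0],"slide":[0,0,-50],"fingers":1}
    - {"delta_rot":[0,0,0],"slide":[-20,0,-50],"fingers":1}
    - {"delta_rot":[0,0,0],"slide":[-40,30,-40],"fingers":1}
    - {"delta_rot":[0,0,0],"slide":[0,30,0],"fingers":1}
    - {"delta_rot":[0,0,0],"slide":[0,0,0],"fingers":1}

```text
time: 49.55
ee_pos: [443.2, -129.8, 217.1]
tool_rot: [-179.9, -0.0, -91.6]
wrist_force: [-1.0, -0.3, 0.6]
opening: 85.2
finger_force: 0.0
```

```bash
python3 - <<'E'
from h import *
s=state();print(s['ee_pos'],s['time'])
a=read_camera('wrist');c=calibration('wrist')
rings(a,c,[(530,-27)],False,z=72,w=40)
rings(a,c,[(492,-322),(582,-254),(494,-252),(585,-185),(497,-182)],z=64,w=32)
b=read_camera('top'); sc=read_camera('scene')
cv2.imwrite('pics/fin_top.png',np.hstack([cv2.resize(b[120:320,130:450],(400,250),interpolation=cv2.INTER_CUBIC),cv2.resize(sc[150:350,60:380],(400,250),interpolation=cv2.INTER_CUBIC)])[:,:,::-1]); cv2.imwrite('pics/fin_w.png',a[:,:,::-1])
E
```

```text
[ 443.17138173 -129.76615574  217.11938385] 49.55
(530, -27) [531.5 -28.5] 26.5 (531.2, -28.3, 27.0) 488
(492, -322) [ 493.7 -322.3] 26.3 (494.6, -315.7, 25.6) 418
(582, -254) [ 583.6 -256.3] 26.1 (583.6, -256.2, 26.4) 815
(494, -252) [ 483.2 -252.8] 25.2 (481.3, -252.9, 26.5) 763
(585, -185) [ 585.8 -186.5] 26.2 (585.8, -186.4, 26.5) 811
(497, -182) [ 498. -184.] 26.3 (498.0, -184.0, 26.5) 864
```

View pics/fin_top.png

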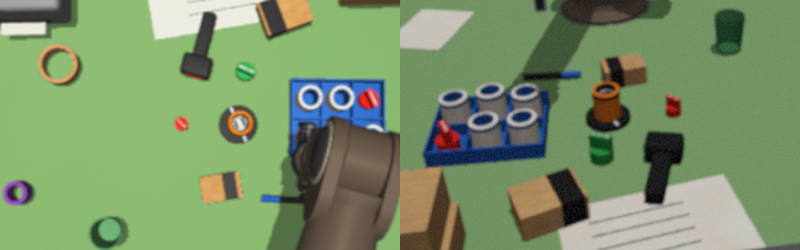

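View pics/fin_w.png

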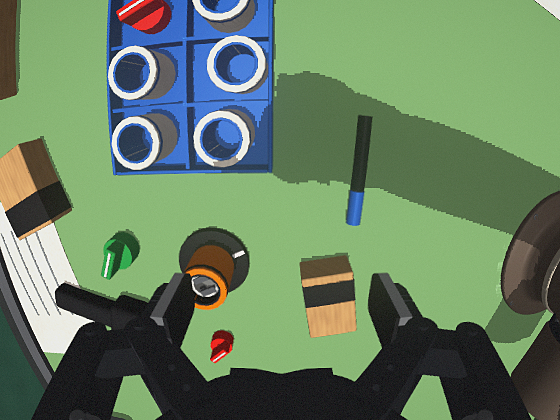

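Both views show the orange roll on the stand and the lock plus five whites each in its own cell. One white, at wrist px (237,65), sits about 11 mm toward -x of where I set it. Checking that it is upright.

```bash
python3 - <<'E'
from h import *
w=cv2.imread('pics/fin_w.png'); sc=read_camera('scene')[:,:,::-1]
a=cv2.resize(w[0:180,100:290],(400,379),interpolation=cv2.INTER_CUBIC)
b=cv2.resize(sc[205:290,75:185],(400,309),interpolation=cv2.INTER_CUBIC); b=cv2.copyMakeBorder(b,0,70,0,0,cv2.BORDER_CONSTANT)
cv2.imwrite('pics/chk.png',np.hstack([a,b]))
E
```

```text
(no output)
```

View pics/chk.png

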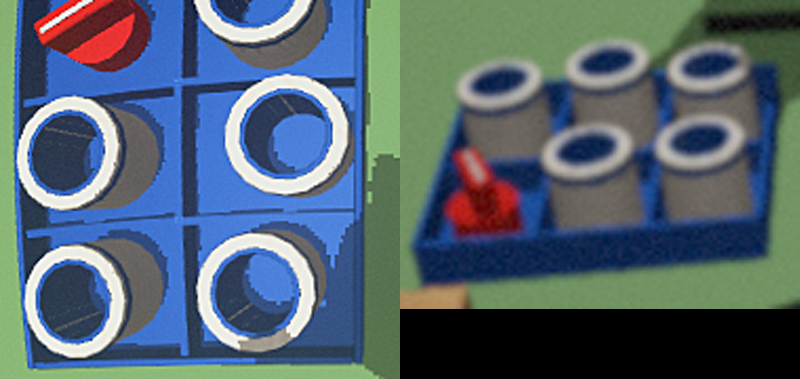

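The left crop shows all five rims flat and round inside their own cells, and the right crop shows every roll and the lock upright. The middle one has just slid about 11 mm within its cell and stays well inside it. Handing in.

```bash
python3 -c "
from station import *
print(state()['joint_vel'].round(2)); print(finish_job())"
```

```text
[-0.18  0.73  0.31  0.05  0.   -0.02]
the job is handed in; nothing more can be done
None
```

Job handed in, with no verdict returned: the lock was released, the orange roll measured home on the spigot, and the red lock and all five white rolls stand upright one to a cell, though one roll ended about 11 mm off where I set it, still inside its cell.

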